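# Load rosette blocks into the carving jig past its drop catch

## Robot

A 6-joint arm with a two-finger parallel gripper is mounted at the origin on the work surface. World frame = base frame: x ahead of the robot, y to its left, z up, the work surface at z = 0. Lengths are in m, angles in rad, forces in N, time in s.
With the tool pointing down it reaches from about 0.375 to 0.9 m from the base axis. Payload 3.1 kg.
Tool frame: the origin (TCP) lies at the very end of the fingers, on their centre line; the grasp point (between the pads) lies 19 mm behind it; z points along the fingers, y is the line along which they close (so a half turn about z gives the same grasp; the last joint's range is limited). The gripper opens to 87 mm and grips with 3 to 60 N. Pads are 19 mm wide; open, the fingers measure 117 mm over their backs; the gripper's body (75 mm by 190 mm) begins 51 mm behind the grasp point.
Start: joints at [1.044, 0.527, 1.433, -0, 1.181, -0.178], TCP at [0.213, 0.588, 0.19] pointing down, gripper open.
Joint ranges: [-3.08, 3.08], [-0.75, 2.2], [0.22, 2.44], [-1.43, 4.57], [0, 2.65], [-2.85, 2.85]. Speed limits (rad/s): [2.79, 2.79, 3.14, 3.14, 3.14, 3.14].

## Interface

Orientations are given as a unit quaternion [x, y, z, w].
In Python, from rig import status, viewer, robot gives the robot as it stands.
- The arm moves only by the tool arm_command, never from a script. Its arguments are lists of equal length, an entry for each row: "delta_rot": the turn, a rotation vector about the tool's x, y, z in degrees, a list of three; "delta_pos": the shift along the tool's x, y, z in m, a list of three; "gripper": the closure, from -1 (fully open) to 1 (shut). In form: {"delta_rot": [[rx, ry, rz], ...], "delta_pos": [[dx, dy, dz], ...], "gripper": [gripper, ...]}. A call has 1 to 12 rows; each row is the pose to reach, as a shift and turn from the pose commanded when the call began, along the tool's axes at that moment; what a row does not reach only later rows make up. A row lasts 1/12 s, in which the tool goes at most 41.7 mm and 7.16 degrees, less where a joint would pass 70% of its speed; a pose out of reach is approached as far as the arm can. A call with a gripper value outside its range is refused whole. The fingers move at their own pace and stop on an object; "grip_force" is the grip in N (left out, the last holds). Time passes only in rows, so rows that repeat a pose let the fingers close. It gives the time, the measured TCP pose, the force, the opening and the grip force at its end, in the units of the state.
- status.get_obs(): the state, without advancing time (a new reading comes with each control period).
- viewer.camera(name): name is "scene" or "side" or "wrist"; returns a dict with "pixels" (420x560x3 uint8, blue, green, red), "fx", "fy", "cx", "cy" (pixels), "pose" (4x4, takes a point from camera to world coordinates); the wrist camera has in their place "mount" (4x4, takes a point from camera to tool coordinates, whose origin is the TCP and whose axes are the flange's). Camera axes: x right, y down, z forward; pixel columns grow to the right and rows downward; lengths in m; the calibration is good to about 2 mm. A picture is of the moment at which its call begins: read the wrist's pose just before it. There is no depth.
- robot.hand_in(): hands the job in; it is judged then, once.
The state is a dict: "time": time; "q": joint angles; "joint_velocities": joint speeds; "joint_torque": joint torques, N m; "position": TCP position; "tool_rot": TCP orientation; "ft_force": force on the tool from outside, world axes, zero at the start; "moment": the same for the moment, N m; "grip_width": finger opening in m; "grip_force": force on a finger pad.
Only numpy, scipy, OpenCV 4.12 (cv2) and the standard library are available. Lean on these libraries where they do the work, as an engineer would, in place of code of your own. Each camera call takes 0.05 s, during which the arm holds its last target. There are 200 camera calls.

## Task

Load every rosette block lying on the bench into the carving jig, carved face up: first slacken the clamp knob of the sliding stop and draw the stop back to make room, then push the blocks in one after another at the flared mouth, so that each lifts the drop catch with its own edge and the catch falls behind it. When all the blocks are in, slide the stop up until the whole row sits snug, without gaps, between catch and stop, tighten the clamp knob hard, and let go; leave the hammer, gouge and wax tin where they lie.

Things in the scene. Friction and masses are not known exactly. Their poses are not given: they have to be found in the camera images.
- jig: The carving jig, fixed to the bench: a plywood board 124 mm wide (x = -62 to 62), 495 mm long (y = -137 to 358), 18 mm thick. Origin at the board's underside, below the middle of the channel at the catch's stop line; y is the feed direction (mouth to stop), x points away from the robot. All jig lengths below are in this frame. Yaw varies a little
- mouth (a point): point on the channel floor (jig z = 18) at x = 0, y = -80. Set a block down here, sides along the jig: it is clear of the catch. Wooden guides 20.5 mm high flare from 54 mm apart at y = -20 to 76 mm apart at y = -132; open above and at the rear. Axes as the jig's
- stop_line (a point): point on the channel floor at x = 0, y = 0: rear edge of the last block when the row is pushed back on the hanging catch. From y = -20 to the end the channel is 53.6 mm wide (x = -26.8 to 26.8) between wooden rails, 20.5 mm deep
- lip_start (a point): x = 0, y = 35, jig z = 38.5: from here to the end aluminium lips 5 mm thick (top z = 43.5) reach 6.3 mm inward over each side of the channel, 2.5 mm above a block; so blocks get in only endwise, from the mouth
- catch_hinge (a point): hinge axis of the catch (along x) at x = -18, y = -14, z = 56; the grey bracket that carries it stands on the near rail, x = -44 to -28, y = -29 to 5, top z = 64.5. The catch hangs at x = -25 to -12; beside it the channel is clear, so shut fingers (closing line along y, 22 mm wide) can push a block's rear face at x = 7, tips 4 mm above the floor, past the catch
- catch (a joint): angle of the brass drop catch, rad: tongue 13 mm wide, 5 thick, 36 long, 40 g. 0 = hanging on its limit (tip 5 mm above the floor, leaning 20 degrees to +y); grows as it is lifted to +y, about 0.6 when it rides on a block. Falls by its weight once the block's rear edge has passed y = 18 (push to 24); a block pushed back then stops with its rear edge at y = 0
- catch_tip (a point): free lower end of the catch tongue
- stop (a joint): position of the sliding stop along +y of the jig, m: 0 = its front face at jig y = 40 mm, 0.245 = fully drawn back (face at y = 285; five blocks pushed in past the catch need 274). Slides with 1 N when the clamp is slack; it is 56 mm long, blue on top (z = 50)
- stop_face (a point): middle of the stop's cork front face (which faces -y, the catch), 10 mm above the channel floor; axes as the jig's
- clamp (a joint): angle of the clamp knob on the stop, rad: 0 = fully slack, 2.4 = hard tight, a screw that takes two grasps; grows clockwise seen from above; turns with 0.08 to 0.12 N m and stays where it is left. From about 1.2 on it presses a foot on the channel floor and holds the stop, at 2.0 against over 15 N; counts as slack under 0.9, as tight over 2.0
- clamp_grip (a point): on the knob's axis, 26 mm above the knob's foot, jig z = 80, 28 mm behind the stop's face: grip here. The black knob's bar is 46 mm long, 14 mm thick, 26 mm high (jig z = 66 to 92); it lies along this point's x axis (across the jig at angle 0)
- rosette1: A pale wooden rosette block 50 x 50 x 18 mm with 4 mm notches at its corners and a red-brown turned rosette on its upper (carved) face, 35 g; origin at the centre of its underside, z up through the carved face. Not on every bench: three to five of the five are there
- rosette2: A pale wooden rosette block 50 x 50 x 18 mm with 4 mm notches at its corners and a red-brown turned rosette on its upper (carved) face, 35 g; origin at the centre of its underside, z up through the carved face. Not on every bench: three to five of the five are there
- rosette3: A pale wooden rosette block 50 x 50 x 18 mm with 4 mm notches at its corners and a red-brown turned rosette on its upper (carved) face, 35 g; origin at the centre of its underside, z up through the carved face. Not on every bench: three to five of the five are there
- rosette4: A pale wooden rosette block 50 x 50 x 18 mm with 4 mm notches at its corners and a red-brown turned rosette on its upper (carved) face, 35 g; origin at the centre of its underside, z up through the carved face. Not on every bench: three to five of the five are there
- rosette5: A pale wooden rosette block 50 x 50 x 18 mm with 4 mm notches at its corners and a red-brown turned rosette on its upper (carved) face, 35 g; origin at the centre of its underside, z up through the carved face. Not on every bench: three to five of the five are there
- hammer: hammer 250 mm long lying beside the jig; bystander, to be left alone
- gouge: carving gouge 220 mm long with a pale handle lying on the bench; bystander, to be left alone
- wax_tin: round yellow wax tin, 76 mm across, 34 mm high; bystander, to be left alone
Not all that is in view belongs to the job. What is shaped like the rosette3 but blue, turquoise or yellow is not meant.

How it is judged:
On the way, in this order (a step that is already met when the one before it is completed fails the run):
1. the clamp knob is slackened (value of joint clamp below 0.9 rad), for 0.1 s.
2. every block present lies in the channel past the catch, carved face up, and the catch has dropped behind the last (y of each of rosette1, rosette2, rosette3, rosette4, rosette5 in the frame of jig above 0.02 m and angle between each of rosette1, rosette2, rosette3, rosette4, rosette5's own z axis and vertical below 0.12 rad and z of rosette1 in the frame of jig between 0.012 and 0.024 m and z of rosette2 in the frame of jig between 0.012 and 0.024 m and z of rosette3 in the frame of jig between 0.012 and 0.024 m and z of rosette4 in the frame of jig between 0.012 and 0.024 m and z of rosette5 in the frame of jig between 0.012 and 0.024 m and value of joint catch below 0.12 rad), for 0.2 s.
At the end, for the whole second after the job is handed in: Every block present lies flat in the channel, carved face up and at rest, past the dropped catch (under 0.12 rad); the row rests on the catch with gaps of at most 6 mm in all, the stop is within 5 mm of it, and the clamp is turned past 2.0 rad (all of step 2 and (y of rosette1 in the frame of jig between 0.021 and 0.031 m or y of rosette1 in the frame of jig between 0.071 and 0.081 m or y of rosette1 in the frame of jig between 0.121 and 0.131 m or y of rosette1 in the frame of jig between 0.171 and 0.181 m or y of rosette1 in the frame of jig between 0.221 and 0.231 m) and (y of rosette2 in the frame of jig between 0.021 and 0.031 m or y of rosette2 in the frame of jig between 0.071 and 0.081 m or y of rosette2 in the frame of jig between 0.121 and 0.131 m or y of rosette2 in the frame of jig between 0.171 and 0.181 m or y of rosette2 in the frame of jig between 0.221 and 0.231 m) and (y of rosette3 in the frame of jig between 0.021 and 0.031 m or y of rosette3 in the frame of jig between 0.071 and 0.081 m or y of rosette3 in the frame of jig between 0.121 and 0.131 m or y of rosette3 in the frame of jig between 0.171 and 0.181 m or y of rosette3 in the frame of jig between 0.221 and 0.231 m) and (y of rosette4 in the frame of jig between 0.021 and 0.031 m or y of rosette4 in the frame of jig between 0.071 and 0.081 m or y of rosette4 in the frame of jig between 0.121 and 0.131 m or y of rosette4 in the frame of jig between 0.171 and 0.181 m or y of rosette4 in the frame of jig between 0.221 and 0.231 m) and (y of rosette5 in the frame of jig between 0.021 and 0.031 m or y of rosette5 in the frame of jig between 0.071 and 0.081 m or y of rosette5 in the frame of jig between 0.121 and 0.131 m or y of rosette5 in the frame of jig between 0.171 and 0.181 m or y of rosette5 in the frame of jig between 0.221 and 0.231 m) and y of any of rosette1, rosette2, rosette3, rosette4, rosette5 in the frame of jig below 0.031 m and y of any of rosette1, rosette2, rosette3, rosette4, rosette5 in the frame of stop_face above -0.03 m and linear speed of each of rosette1, rosette2, rosette3, rosette4, rosette5 below 0.02 m/s and value of joint clamp above 2 rad); the robot touches nothing.
It fails at once if the hammer is moved more than 30 mm (distance of hammer from where it was at the start of the episode above 0.03 m).
It fails at once if the gouge is moved more than 30 mm (distance of gouge from where it was at the start of the episode above 0.03 m).
It fails at once if the wax tin is moved more than 30 mm (distance of wax_tin from where it was at the start of the episode above 0.03 m).
Of rosette1, rosette2, rosette3, rosette4, rosette5 only 3 to 5 are there at a start; the rules pass over those that are not, and their reading is None.
At some moment in a run one of rosette1, rosette2, rosette3, rosette4, rosette5 may be knocked a few centimetres aside while the robot is not near it.
Once in a run the grip may slacken for a moment while it holds something.
It also fails if it takes over 210 s, if anything falls off the work surface, if the arm or the gripper's body presses on something with over 40 N, if the wrist force passes 120 N, or if a joint passes its speed limit or range.

## Working session

There is one attempt and no reset: what is moved stays moved. The work goes in short steps, Python scripts to look and compute and a tool call to move; the robot and the scene stay as the last step left them, time stands still between calls to the robot, and variables do not carry over. Pictures are saved under pics/ and viewed, at most 14 in all, crops included, and the job is handed in when it is done.

Besides the shell and the picture viewer there is one more tool, called after ">>>" as name(argument=value, ...) on one line, values as JSON. arm_command: Moves the arm, as the interface text tells. Its arguments: {"type":"object","properties":{"delta_rot":{"type":"array","items":{"type":"array","items":{"type":"number"}}},"delta_pos":{"type":"array","items":{"type":"array","items":{"type":"number"}}},"gripper":{"type":"array","items":{"type":"number"}},"grip_force":{"type":"number"}},"required":["delta_rot","delta_pos","gripper"]}

```bash
ls; mkdir -p pics; cat > h.py <<'E'
import numpy as np, cv2
from scipy.spatial.transform import Rotation as R
from rig import status, viewer, robot
def shot(name,fn=None):
    o=status.get_obs(); c=viewer.camera(name)
    im=np.asarray(c["pixels"]).astype(np.uint8).copy()
    if "pose" in c: T=np.array(c["pose"])
    else:
        W=np.eye(4); W[:3,:3]=R.from_quat(o["tool_rot"]).as_matrix(); W[:3,3]=o["position"]
        T=W@np.array(c["mount"])
    if fn: cv2.imwrite("pics/"+fn,im)
    return im,(c["fx"],c["fy"],c["cx"],c["cy"]),T
def ray(K,T,uv,z):
    uv=np.atleast_2d(np.asarray(uv,float))
    d=np.c_[(uv[:,0]-K[2])/K[0],(uv[:,1]-K[3])/K[1],np.ones(len(uv))]@T[:3,:3].T
    o=T[:3,3]; return o+d*((z-o[2])/d[:,2])[:,None]
def proj(K,T,P):
    P=np.atleast_2d(P); c=(P-T[:3,3])@T[:3,:3]
    return np.c_[c[:,0]/c[:,2]*K[0]+K[2],c[:,1]/c[:,2]*K[1]+K[3]]
E
python3 - <<'E'
from h import *
o=status.get_obs(); print({k:np.round(v,3) for k,v in o.items()})
a=[shot(n) for n in("scene","side","wrist")]
for x in a: print(np.round(x[1],1),np.round(x[2],3).tolist())
cv2.imwrite("pics/a.png",a[0][0]);cv2.imwrite("pics/b.png",a[1][0]);cv2.imwrite("pics/c.png",a[2][0])
E
```

```text
pics
{'time': np.float64(0.0), 'q': array([ 1.044,  0.528,  1.434, -0.   ,  1.181, -0.178]), 'joint_velocities': array([-0.   , -0.002, -0.   ,  0.   ,  0.001,  0.001]), 'joint_torque': array([-2.0000e-03, -4.4004e+01, -1.7660e+01,  6.3000e-02,  5.8000e-02,
       -0.0000e+00]), 'position': array([0.213, 0.587, 0.189]), 'tool_rot': array([ 0.173,  0.985, -0.001, -0.   ]), 'ft_force': array([-0.666,  0.009,  0.859]), 'moment': array([-0.016,  0.009, -0.002]), 'grip_force': np.float64(0.0), 'grip_width': np.float64(0.087)}
[519.7 519.7 291.2 207.5] [[-0.535, 0.617, -0.577, 1.36], [0.845, 0.38, -0.376, 0.528], [-0.012, -0.689, -0.725, 1.104], [0.0, 0.0, 0.0, 1.0]]
[478.3 478.3 285.2 200.6] [[1.0, 0.021, 0.009, 0.507], [0.002, -0.488, 0.873, -0.981], [0.023, -0.872, -0.488, 0.619], [0.0, 0.0, 0.0, 1.0]]
[292.9 292.9 278.6 208. ] [[0.34, 0.902, 0.264, 0.141], [0.94, -0.326, -0.096, 0.613], [-0.001, 0.281, -0.96, 0.384], [0.0, 0.0, 0.0, 1.0]]
```

View pics/a.png

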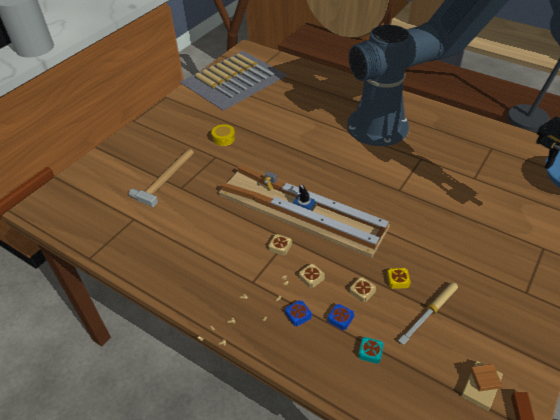

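View pics/b.png

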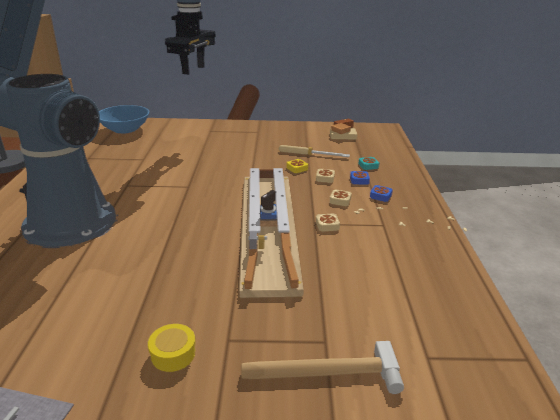

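The scene shows three pale blocks at (280,243), (312,274) and (363,289). The jig runs from (225,190) to (385,245), with the knob at (304,195). The yellow, blue and turquoise decoys, and the tin, hammer and gouge, all lie clear.

```bash
python3 - <<'E'
from h import *
im,K,T=shot("scene")
c=cv2.resize(im[160:260,210:400],None,fx=4.2,fy=4.2,interpolation=cv2.INTER_CUBIC); cv2.imwrite("pics/d.png",c)
h=cv2.cvtColor(im,cv2.COLOR_BGR2HSV)
m=cv2.inRange(h,(12,40,150),(30,150,255)); m[:232]=0; m[310:]=0
m=cv2.morphologyEx(m,cv2.MORPH_CLOSE,np.ones((9,9)))
n,l,s,ce=cv2.connectedComponentsWithStats(m)
for i in range(1,n):
    if s[i,4]>150:
        cnt=cv2.findContours((l==i).astype(np.uint8),0,2)[0][0].reshape(-1,2)
        P=ray(K,T,cnt,.016); r=cv2.minAreaRect((P[:,:2]*1000).astype(np.float32)); print(s[i],ce[i].round(),ray(K,T,ce[i],.014).round(3),r)
E
```

```text
[319 232  67  22 228] [354. 243.] [[0.514 0.178 0.014]] ((515.5011596679688, 174.94363403320312), (73.7942123413086, 181.8329620361328), 31.725887298583984)
[269 235  23  17 263] [280. 243.] [[0.619 0.008 0.014]] ((619.5761108398438, 8.957450866699219), (48.167076110839844, 53.29850769042969), 8.739765167236328)
[300 264  24  23 328] [312. 274.] [[0.664 0.136 0.014]] ((664.602783203125, 136.7742462158203), (57.87803268432617, 48.378013610839844), 73.54336547851562)
[351 278  25  22 335] [364. 288.] [[0.632 0.267 0.014]] ((632.7215576171875, 266.8817138671875), (53.78042221069336, 49.22577667236328), 79.92237091064453)
[434 283  24  26 197] [446. 295.] [[0.545 0.45  0.014]] ((545.2816162109375, 450.46795654296875), (15.375365257263184, 93.54432678222656), 76.07097625732422)
```

View pics/d.png

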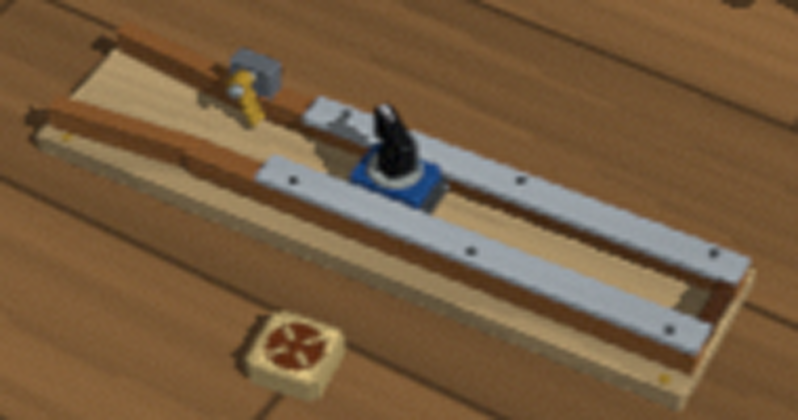

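```bash
python3 - <<'E'
from h import *
im,K,T=shot("scene")
p=np.array([[40,130],[684,394],[756,277],[270,155],[310,112],[748,270]])/4.2+[210,160]
P=np.vstack([ray(K,T,p[:3],.018),ray(K,T,p[3:],.0435)]); print(P.round(3))
d=P[1]-P[0]; yaw=np.arctan2(d[1],d[0]); print(np.linalg.norm(d),np.degrees(yaw))
ey=d[:2]/np.linalg.norm(d[:2]); ex=np.array([ey[1],-ey[0]])
O=(P[0,:2]+137e-3*ey+P[1,:2]-.358*ey)/2-.062*ex; print("ex",ex,"O",O, "O via near corner",P[2,:2]-.358*ey+.062*ex)
q=np.array([[390,108],[400,160],[348,180],[435,210]])/4.2+[210,160]
for uv,z in zip(q,(.092,.092,.05,.05)):
    w=ray(K,T,uv,z)[0,:2]-O; print(w@ex,w@ey)
print(R.from_quat(status.get_obs()["tool_rot"]).as_matrix().round(3))
E
```

```text
[[ 0.55  -0.254  0.018]
 [ 0.524  0.239  0.018]
 [ 0.41   0.236  0.018]
 [ 0.505 -0.087  0.044]
 [ 0.455 -0.086  0.044]
 [ 0.43   0.236  0.044]]
0.49397269664803106 92.92136749254794
ex [0.99870042 0.05096539] O [ 0.4807198  -0.12127295] O via near corner [ 0.49066452 -0.11870648]
-0.009575119010887034 0.1069871132283289
0.03002810590575926 0.13592635173607395
0.02683848759802758 0.0948473080240732
0.02325186785532795 0.15896585501115645
[[-0.94   0.341 -0.   ]
 [ 0.341  0.94  -0.001]
 [ 0.    -0.001 -1.   ]]
```

```bash
cat >> h.py <<'E'
def plan(x,y,z,phi):
    o=status.get_obs(); A=R.from_quat(o["tool_rot"]); f=np.radians(phi); s,c=np.sin(f),np.cos(f)
    B=R.from_matrix(np.array([[-s,c,0],[c,s,0],[0,0,-1]]))
    d=A.inv().apply(np.array([x,y,z])-o["position"]); r=np.degrees((A.inv()*B).as_rotvec())
    print("rot",r.round(1).tolist(),"pos",d.round(4).tolist(),"rows>=",np.ceil(max(np.linalg.norm(d)/.0417,np.linalg.norm(r)/7.16)))
E
python3 -c "
from h import *
plan(.487,.0015,.2,-50)"
```

```text
rot [-0.0, 0.1, 120.1] pos [-0.4574, -0.4573, -0.01] rows>= 17.0
```

>>> arm_command(delta_rot=[[0, 0, 70], [0, 0, 70], [0, 0, 70], [0, 0, 70], [0, 0, 70], [0, 0, 70], [0, 0, 70], [0, 0, 70], [0, 0, 70], [0, 0, 70], [0, 0, 70], [0, 0, 70]], delta_pos=[[-0.3, -0.3, -0.01], [-0.3, -0.3, -0.01], [-0.3, -0.3, -0.01], [-0.3, -0.3, -0.01], [-0.3, -0.3, -0.01], [-0.3, -0.3, -0.01], [-0.3, -0.3, -0.01], [-0.3, -0.3, -0.01], [-0.3, -0.3, -0.01], [-0.3, -0.3, -0.01], [-0.3, -0.3, -0.01], [-0.3, -0.3, -0.01]], gripper=[-1, -1, -1, -1, -1, -1, -1, -1, -1, -1, -1, -1])

```text
time: 1.25
position: [0.3943, 0.2012, 0.2004]
tool_rot: [0.708, 0.706, 0.0, 0.0]
ft_force: [-0.3, -0.1, 0.2]
grip_width: 0.0871
grip_force: 0.0
```

```bash
python3 -c "
from h import *
plan(.487,.0015,.2,-50)"
```

```text
rot [0.0, -0.0, 49.8] pos [-0.1994, 0.0934, 0.0004] rows>= 7.0
```

>>> arm_command(delta_rot=[[0, 0, 50], [0, 0, 50], [0, 0, 50], [0, 0, 50], [0, 0, 50], [0, 0, 50], [0, 0, 50], [0, 0, 50], [0, 0, 50], [0, 0, 50]], delta_pos=[[-0.2, 0.093, 0], [-0.2, 0.093, 0], [-0.2, 0.093, 0], [-0.2, 0.093, 0], [-0.2, 0.093, 0], [-0.2, 0.093, 0], [-0.2, 0.093, 0], [-0.2, 0.093, 0], [-0.2, 0.093, 0], [-0.2, 0.093, 0]], gripper=[-1, -1, -1, -1, -1, -1, -1, -1, -1, -1])

```text
time: 2.08
position: [0.4854, 0.0051, 0.2]
tool_rot: [0.939, 0.345, -0.0, -0.0]
ft_force: [-1.1, 0.3, 0.9]
grip_width: 0.0872
grip_force: 0.0
```

```bash
python3 -c "
from h import *
im,K,T=shot('wrist','e.png'); print(T.round(3).tolist(),K)
b=cv2.resize(im,None,fx=1.4,fy=1.4,interpolation=cv2.INTER_CUBIC); cv2.imwrite('pics/e2.png',b)"
```

```text
[[0.648, -0.731, -0.215, 0.545], [-0.762, -0.622, -0.181, 0.054], [-0.002, 0.281, -0.96, 0.395], [0.0, 0.0, 0.0, 1.0]] (292.89989983451653, 292.89989983451653, 278.62463659939425, 207.96628590304616)
```

View pics/e2.png

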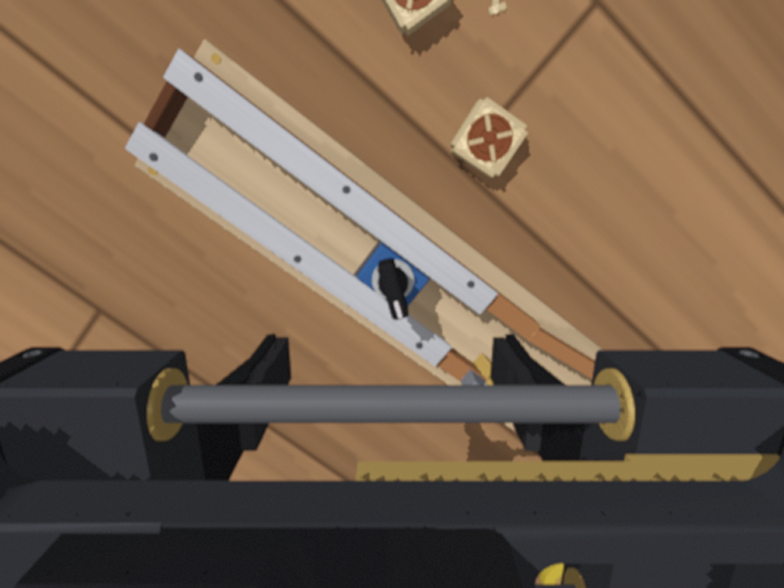

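```bash
python3 - <<'E'
from h import *
o=status.get_obs();c=viewer.camera("wrist");K=(c["fx"],c["fy"],c["cx"],c["cy"])
W=np.eye(4); W[:3,:3]=R.from_quat(o["tool_rot"]).as_matrix(); W[:3,3]=o["position"]; T=W@np.array(c["mount"])
p=np.array([[485,313],[448,345],[165,72],[140,124]])/1.4
P=ray(K,T,p,.0435)[:,:2]; print(P.round(4))
m=(P[0]+P[1])/2; n=(P[2]+P[3])/2; d=n-m; ey=d/np.linalg.norm(d); ex=np.array([ey[1],-ey[0]]); O=m-.035*ey
print("len",np.linalg.norm(d),"yaw",np.degrees(np.arctan2(-ey[0],ey[1])),"O",O, "gaps",np.linalg.norm(P[0]-P[1]),np.linalg.norm(P[2]-P[3]))
J=lambda uv,z:[(w:=q-O)@ex*1000 for q in [0]] 
im=np.asarray(c["pixels"]).astype(np.uint8); h=cv2.cvtColor(im,cv2.COLOR_BGR2HSV)
def jf(uv,z): w=ray(K,T,uv,z)[:,:2]-O; return (np.c_[w@ex,w@ey]*1000).round(1)
for uv,z in (((386,262),.092),((400,315),.092),((382,243),.05),((428,277),.05),((355,275),.05)): print(uv,jf(np.array(uv)/1.4,z))
print(ray(K,T,np.array([[386,262],[400,315]])/1.4,.092))
# black knob mask
m=cv2.inRange(h,(0,0,0),(180,255,60)); m[:,:240]=0;m[:,310:]=0;m[235:]=0;m[:170]=0
n,l,s,ce=cv2.connectedComponentsWithStats(m); i=1+np.argmax(s[1:,4]); cnt=cv2.findContours((l==i).astype(np.uint8),0,2)[0][0]
print(s[i],cv2.boxPoints(cv2.minAreaRect(cnt))*1.4)
E
```

```text
[[ 0.5066 -0.0909]
 [ 0.4617 -0.0867]
 [ 0.4883  0.235 ]
 [ 0.4431  0.2304]]
len 0.32199702661968826 yaw 3.28576170024702 O [ 0.48612089 -0.12374267] gaps 0.045121045029507915 0.04543550777624074
(386, 262) [[ 14.6 137.5]]
(400, 315) [[-12.6 103.3]]
(382, 243) [[ 18.2 145. ]]
(428, 277) [[18.4 95.4]]
(355, 275) [[-18.4 146.9]]
[[ 0.49284209  0.01440348  0.092     ]
 [ 0.46757199 -0.0213212   0.092     ]]
[270 185  21  42 531] [[377.30817 259.80704]
 [404.5011  257.7153 ]
 [408.9317  315.31293]
 [381.73877 317.4047 ]]
```

```bash
python3 -c "
from h import *
plan(.478,-.003,.061,-38)"
```

```text
rot [-0.0, 0.0, -11.7] pos [-0.0108, 0.0011, 0.1391] rows>= 4.0
```

>>> arm_command(delta_rot=[[0, 0, -12], [0, 0, -12], [0, 0, -12], [0, 0, -12], [0, 0, -12], [0, 0, -12], [0, 0, -12], [0, 0, -12], [0, 0, -12], [0, 0, -12], [0, 0, -12], [0, 0, -12]], delta_pos=[[-0.011, 0.001, 0.03], [-0.011, 0.001, 0.06], [-0.011, 0.001, 0.09], [-0.011, 0.001, 0.12], [-0.011, 0.001, 0.139], [-0.011, 0.001, 0.139], [-0.011, 0.001, 0.139], [-0.011, 0.001, 0.139], [-0.011, 0.001, 0.139], [-0.011, 0.001, 0.139], [-0.011, 0.001, 0.139], [-0.011, 0.001, 0.139]], gripper=[-1, -1, -1, -1, -1, -1, 1, 1, 1, 1, 1, 1], grip_force=40)

```text
time: 3.18
position: [0.4788, -0.0045, 0.062]
tool_rot: [0.898, 0.439, 0.001, 0.001]
ft_force: [-0.1, 1.5, -0.1]
grip_width: 0.0547
grip_force: 0.0
```

>>> arm_command(delta_rot=[[0, 0, 0], [0, 0, 0], [0, 0, -6], [0, 0, -12], [0, 0, -18], [0, 0, -24], [0, 0, -30], [0, 0, -36], [0, 0, -42], [0, 0, -48], [0, 0, -48], [0, 0, -48]], delta_pos=[[0, 0, 0], [0, 0, 0], [0, 0, 0], [0, 0, 0], [0, 0, 0], [0, 0, 0], [0, 0, 0], [0, 0, 0], [0, 0, 0], [0, 0, 0], [0, 0, 0], [0, 0, 0]], gripper=[1, 1, 1, 1, 1, 1, 1, 1, 1, 1, 1, 1])

```text
time: 4.18
position: [0.4782, -0.0045, 0.0611]
tool_rot: [0.643, 0.766, -0.0, -0.0]
ft_force: [0.5, 0.7, -0.3]
grip_width: 0.0003
grip_force: 0.0
```

```bash
python3 -c "
from h import *
o=status.get_obs();print(o['q'].round(2) if hasattr(o['q'],'round') else o['q'],o['moment'])
for n in('scene','side'): shot(n,'f_%s.png'%n)
a=cv2.imread('pics/f_scene.png')[150:260,210:400];b=cv2.imread('pics/f_side.png')[120:310,200:350]
a=cv2.resize(a,None,fx=3,fy=3);b=cv2.resize(b,(int(150*330/190),330));cv2.imwrite('pics/f.png',np.hstack([a[:330,:530],b]))
"
```

```text
[-0.24  0.55  1.91  0.    0.68 -0.42] [-0.0933685   0.05365106 -0.00087619]
```

View pics/f.png

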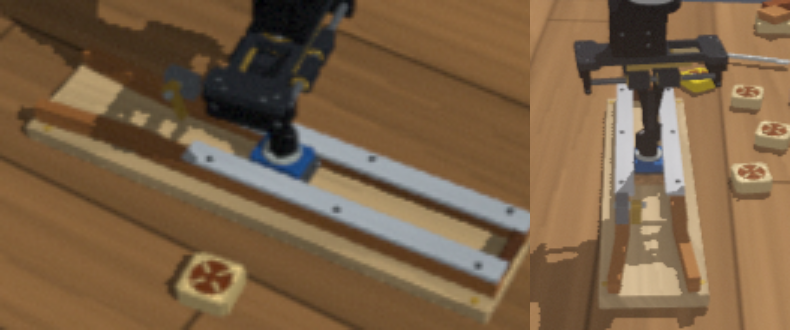

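The fingers shut without holding the knob, and in this view it stands right at their tips. I'll check with the wrist camera.

```bash
python3 -c "
from h import *
im,K,T=shot('wrist','g.png')
o=status.get_obs();print(proj(K,T,np.array([o['position'],[.478,-.003,.092]])))
cv2.imwrite('pics/g2.png',cv2.resize(im[100:360,130:430],None,fx=2.3,fy=2.3))"
```

```text
[[277.47750134 234.28577747]
 [277.3520401  250.5818626 ]]
```

View pics/g2.png

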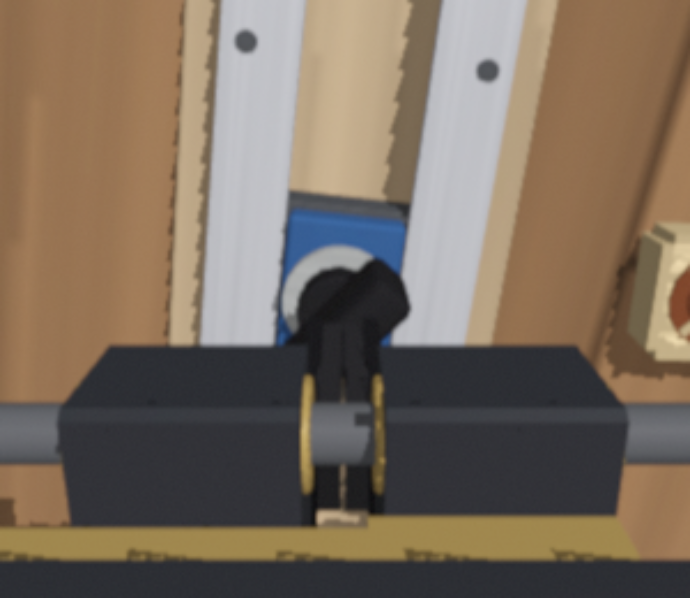

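```bash
cat >> h.py <<'E'
O=np.array([.485,-.123]); YAW=np.radians(3.2)
EX=np.array([np.cos(YAW),np.sin(YAW)]); EY=np.array([-EX[1],EX[0]])
def jig(P): w=np.atleast_2d(P)[:,:2]-O; return (np.c_[w@EX,w@EY]*1000).round(1)
def world(x,y): return O+x*EX+y*EY
E
python3 - <<'E'
from h import *
im,K,T=shot("wrist")
def f(pts,z): 
    P=ray(K,T,np.array(pts)/2.3+[130,100],z); print(jig(P).tolist(),P[:,:2].round(4).tolist())
f([[290,208],[407,218]],.05)
f([[338,300]],.053); f([[338,300]],.066)
f([[378,260],[408,300],[395,280]],.092)
f([[304,0],[295,190],[438,0],[410,200]],.0435)
f([[245,41],[487,70]],.0435)
print(jig(status.get_obs()["position"]))
E
```

```text
[[-19.0, 146.2], [17.9, 147.3]] [[0.4579, 0.0219], [0.4947, 0.0251]]
[[-0.6, 118.6]] [[0.4778, -0.0046]]
[[-1.1, 123.5]] [[0.477, 0.0002]]
[[6.8, 145.2], [16.0, 135.4], [11.8, 140.4]] [[0.4837, 0.0224], [0.4934, 0.0131], [0.489, 0.0179]]
[[-21.3, 208.1], [-18.3, 150.7], [18.2, 212.8], [18.8, 151.9]] [[0.4521, 0.0836], [0.4583, 0.0265], [0.4913, 0.0905], [0.4953, 0.0297]]
[[-37.8, 194.4], [36.2, 194.7]] [[0.4364, 0.069], [0.5103, 0.0735]]
[[-1.000e-01  1.187e+02]]
```

>>> arm_command(delta_rot=[[0, 0, 0], [0, 0, 0], [0, 0, 0], [0, 0, 0], [0, 0, 0], [0, 0, 0], [0, 0, 0], [0, 0, 0]], delta_pos=[[0, 0, -0.03], [0, 0, -0.06], [0, 0, -0.09], [-0.03, 0, -0.1], [-0.06, 0, -0.1], [-0.06, 0, -0.1], [-0.06, 0, -0.1], [-0.06, 0, -0.1]], gripper=[1, 1, 1, -1, -1, -1, -1, -1])

```text
time: 5.05
position: [0.4878, -0.0631, 0.1607]
tool_rot: [0.643, 0.766, -0.0, -0.001]
ft_force: [-0.2, 1.9, -0.2]
grip_width: 0.026
grip_force: 0.0
```

```bash
python3 - <<'E'
from h import *
im,K,T=shot("wrist","w2.png"); s,Ks,Ts=shot("scene","s2.png")
u,v=proj(K,T,[*world(0,.12),.07])[0].astype(int); us,vs=proj(Ks,Ts,[*world(0,.12),.07])[0].astype(int)
print(u,v,us,vs,status.get_obs()["position"])
a=cv2.resize(im[v-50:v+50,u-50:u+50],(400,400),interpolation=cv2.INTER_CUBIC)
b=cv2.resize(s[vs-30:vs+30,us-30:us+30],(400,400),interpolation=cv2.INTER_CUBIC)
cv2.imwrite("pics/h.png",np.hstack([a,b]))
np.savez("w2.npz",K=K,T=T,o=[u-50,v-50],Ks=Ks,Ts=Ts,os=[us-30,vs-30])
E
```

```text
279 139 304 195 [ 0.48771807 -0.06245385  0.16058288]
```

View pics/h.png

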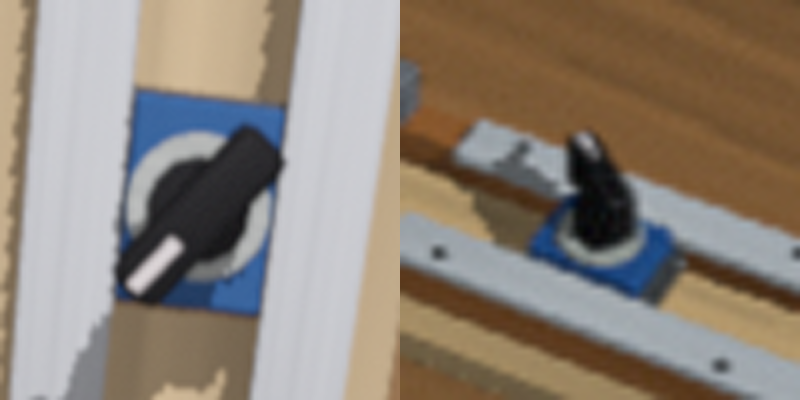

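```bash
python3 - <<'E'
from h import *
d=np.load("w2.npz")
f=lambda p,z:jig(ray(d["K"],d["T"],np.array(p)/4+d["o"],z)).tolist()
print("ends",f([[137,286],[264,145]],.092)); print("hub",f([[198,207]],.066),f([[198,207]],.05)); print("stop",f([[137,90],[285,105],[255,315],[118,298]],.05))
print("scene top", jig(ray(d["Ks"],d["Ts"],np.array([[585,145],[615,195]])*.15+d["os"],.092)))
g=lambda p,z:jig(ray(d["Ks"],d["Ts"],np.array(p)*.15+d["os"],z)).tolist()
print("scene stop",g([[525,250],[655,300],[680,240]],.05))
E
```

```text
ends [[-12.0, 101.7], [12.1, 135.2]]
hub [[-0.4, 119.0]] [[-0.3, 118.1]]
stop [[-18.7, 144.4], [18.3, 145.3], [17.8, 92.5], [-18.2, 92.6]]
scene top [[-87.6 255.3]
 [-66.4 278.1]]
scene stop [[-58.6, 244.5], [-57.8, 304.1], [-95.2, 299.6]]
```

```bash
python3 -c "
from h import *
p=world(0,.1185);print(p);plan(*p,.06,-33)"
```

```text
[ 0.47838515 -0.00468477]
rot [-0.1, -0.0, 43.1] pos [0.0584, 0.0011, 0.1007] rows>= 7.0
```

>>> arm_command(delta_rot=[[0, 0, 7], [0, 0, 14], [0, 0, 21], [0, 0, 28], [0, 0, 35], [0, 0, 43], [0, 0, 43], [0, 0, 43], [0, 0, 43], [0, 0, 43], [0, 0, 43], [0, 0, 43]], delta_pos=[[0.02, 0, 0], [0.04, 0, 0], [0.058, 0.001, 0], [0.058, 0.001, 0], [0.058, 0.001, 0], [0.058, 0.001, 0], [0.058, 0.001, 0.03], [0.058, 0.001, 0.06], [0.058, 0.001, 0.09], [0.058, 0.001, 0.1], [0.058, 0.001, 0.1], [0.058, 0.001, 0.1]], gripper=[-1, -1, -1, -1, -1, -1, -1, -1, -1, -1, -1, -1])

```text
time: 6.15
position: [0.4787, -0.0053, 0.0605]
tool_rot: [0.878, 0.478, -0.001, -0.001]
ft_force: [0.2, -1.2, -0.1]
grip_width: 0.087
grip_force: 0.0
```

>>> arm_command(delta_rot=[[0, 0, 0], [0, 0, 0], [0, 0, 0], [0, 0, 0], [0, 0, 0], [0, 0, 0], [0, 0, 0], [0, 0, 0], [0, 0, 0], [0, 0, 0], [0, 0, 0], [0, 0, 0]], delta_pos=[[0, 0, 0], [0, 0, 0], [0, 0, 0], [0, 0, 0], [0, 0, 0], [0, 0, 0], [0, 0, 0], [0, 0, 0], [0, 0, 0], [0, 0, 0], [0, 0, 0], [0, 0, 0]], gripper=[1, 1, 1, 1, 1, 1, 1, 1, 1, 1, 1, 1], grip_force=40)

```text
time: 7.15
position: [0.4795, -0.0062, 0.0611]
tool_rot: [0.879, 0.478, -0.0, -0.0]
ft_force: [-0.0, -0.1, 0.4]
grip_width: 0.0151
grip_force: 0.0
```

>>> arm_command(delta_rot=[[0, 0, 0], [0, 0, 0], [0, 0, 0], [0, 0, 0]], delta_pos=[[0, 0, 0], [0, 0, 0], [0, 0, 0], [0, 0, 0]], gripper=[1, 1, 1, 1], grip_force=40)

```text
time: 7.48
position: [0.4796, -0.0062, 0.0611]
tool_rot: [0.879, 0.478, -0.0, -0.0]
ft_force: [0.5, -0.3, 0.6]
grip_width: 0.0006
grip_force: 0.0
```

```bash
python3 - <<'E'
from h import *
d=np.load("w2.npz")
o=status.get_obs(); print(o["grip_width"],o["grip_force"],o["position"],o["moment"])
im,K,T=shot("wrist","w3.png"); s,Ks,Ts=shot("scene","s3.png")
u,v=proj(K,T,o["position"])[0].astype(int); us,vs=proj(Ks,Ts,[*world(0,.12),.09])[0].astype(int); print(u,v)
a=cv2.resize(im[v-70:v+70,u-70:u+70],(400,400),interpolation=cv2.INTER_CUBIC)
b=cv2.resize(s[vs-35:vs+35,us-35:us+35],(400,400),interpolation=cv2.INTER_CUBIC)
cv2.imwrite("pics/i.png",np.hstack([a,b]))
E
```

```text
0.0006022278893651266 0.0 [ 0.47957198 -0.00624001  0.06114121] [-0.1123692   0.07229429 -0.00433134]
277 235
```

View pics/i.png

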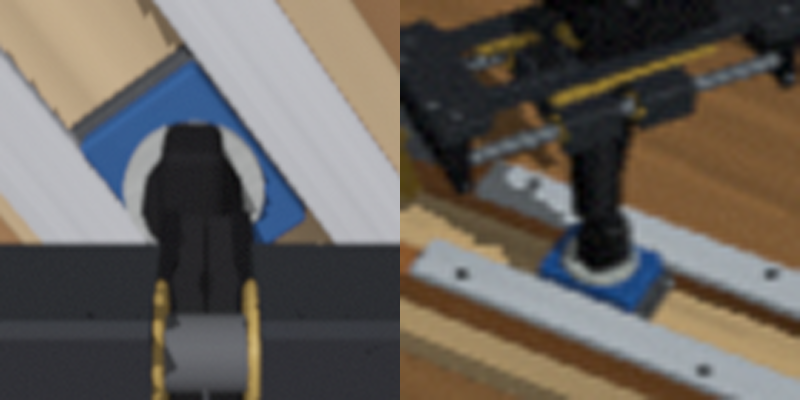

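```bash
python3 - <<'E'
from h import *
o=status.get_obs()
for n in("scene","side"):
    im,K,T=shot(n)
    print(n,"start tip",proj(K,T,[.213,.587,.189]).round(1),"now z.061/.08/.095",proj(K,T,[[*o["position"][:2],z] for z in(.05,.061,.08,.092,.11)]).round(1).tolist())
    if n=="side": s=im
a=cv2.imread("pics/a.png");b=cv2.imread("pics/b.png")
u=cv2.resize(b[30:100,150:230],(400,350),interpolation=cv2.INTER_CUBIC)
v=cv2.resize(s[160:230,230:310],(400,350),interpolation=cv2.INTER_CUBIC)
cv2.imwrite("pics/j.png",np.hstack([u,v]))
E
```

```text
scene start tip [[560.4 185.7]] now z.061/.08/.095 [[302.9, 200.4], [302.9, 197.7], [302.9, 192.9], [302.9, 189.8], [302.9, 185.1]]
side start tip [[194.2  80. ]] now z.061/.08/.095 [[269.2, 208.8], [269.2, 204.8], [269.3, 197.7], [269.3, 193.2], [269.4, 186.3]]
```

View pics/j.png

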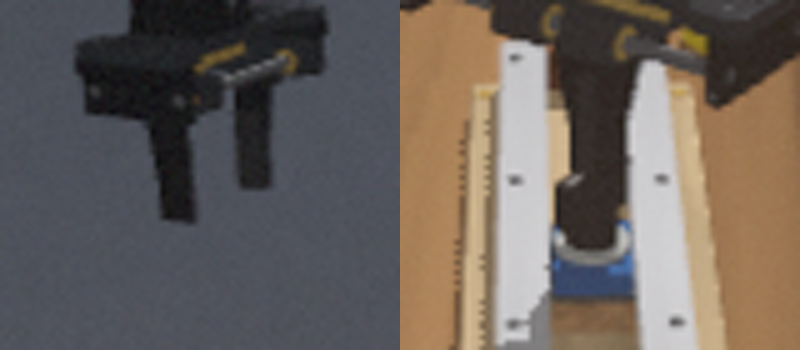

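The reported TCP seems to sit below the real finger ends: at the start, the side view shows the tips about 9 px higher than they project. I'll check by touching down gently on the knob top, which is at z = 92 mm.

>>> arm_command(delta_rot=[[0, 0, 0], [0, 0, 0], [0, 0, 0], [0, 0, 0]], delta_pos=[[0, 0, 0.001], [0, 0, 0.002], [0, 0, 0.003], [0, 0, 0.003]], gripper=[1, 1, 1, 1])

```text
time: 8.02
position: [0.4799, -0.0063, 0.0599]
tool_rot: [0.878, 0.478, 0.0, 0.0]
ft_force: [-2.2, 0.7, 15.7]
grip_width: 0.0002
grip_force: 8.0
```

>>> arm_command(delta_rot=[[0, 0, 0], [0, 0, 0], [0, 0, 0], [0, 0, 0]], delta_pos=[[0, 0, 0.001], [0, 0, 0.002], [0, 0, 0.003], [0, 0, 0.003]], gripper=[1, 1, 1, 1])

```text
time: 8.35
position: [0.4802, -0.0063, 0.0595]
tool_rot: [0.878, 0.478, 0.001, 0.001]
ft_force: [-6.7, 1.4, 40.2]
grip_width: 0.0005
grip_force: 20.0
```

Contact came at reported z ≈ 0.0605 where the true height is 0.092, so the reported z reads about 31 mm low. I'll back off, then correct the helpers and re-evaluate the stored pictures.

>>> arm_command(delta_rot=[[0, 0, 0], [0, 0, 0], [0, 0, 0], [0, 0, 0], [0, 0, 0], [0, 0, 0], [0, 0, 0], [0, 0, 0]], delta_pos=[[0, 0, -0.01], [0, 0, -0.03], [0, 0, -0.06], [0, 0, -0.06], [0, 0, -0.06], [0, 0, -0.06], [0, 0, -0.06], [0, 0, -0.06]], gripper=[1, -1, -1, -1, -1, -1, -1, -1])

```text
time: 9.02
position: [0.4786, -0.006, 0.1141]
tool_rot: [0.879, 0.478, -0.001, -0.001]
ft_force: [-0.3, -0.2, -0.1]
grip_width: 0.0391
grip_force: 0.0
```

```bash
sed -i 's/W\[:3,3\]=o\["position"\]/W[:3,3]=np.array(o["position"])+[0,0,DZ]/; s/^import numpy as np, cv2/import numpy as np, cv2\nDZ=.031/; s/np.array(\[x,y,z\])-o\["position"\]/np.array([x,y,z-DZ])-o["position"]/' h.py
python3 - <<'E'
from h import *
d=np.load("w2.npz"); K=d["K"];T=d["T"].copy();T[2,3]+=DZ
# e view: cam pose printed at that time
Te=np.array([[0.648,-0.731,-0.215,0.545],[-0.762,-0.622,-0.181,0.054],[-0.002,0.281,-0.96,0.395+DZ]])
P=ray(K,Te,np.array([[485,313],[448,345],[165,72],[140,124]])/1.4,.0435)[:,:2]
m=(P[0]+P[1])/2;n=(P[2]+P[3])/2;y=(n-m);print(P.round(4).tolist(),"len",np.linalg.norm(y));y/=np.linalg.norm(y)
print("e: yaw",np.degrees(np.arctan2(-y[0],y[1])),"O",m-.035*y)
f=lambda p,z:ray(K,T,np.array(p)/4+d["o"],z)
for n,p,z in(("ends",[[137,286],[264,145]],.092),("hub",[[198,207]],.055),("stop",[[137,90],[285,105],[255,315],[118,298]],.05)): print(n,f(p,z)[:,:2].round(4).tolist(),jig(f(p,z)).tolist())
# current wrist view: lip edges by colour
im,K2,T2=shot("wrist","w4.png"); cv2.imwrite("pics/k.png",cv2.resize(im,None,fx=1.4,fy=1.4,interpolation=cv2.INTER_CUBIC)); np.savez("w4.npz",K=K2,T=T2)
E
```

```text
[[0.503, -0.104], [0.4541, -0.0994], [0.4829, 0.2505], [0.4337, 0.2455]] len 0.3502424189568331
e: yaw 3.30494401121066 O [ 0.48054017 -0.13663775]
ends [[0.4664, -0.0262], [0.4912, 0.0127]] [[-13.2, 97.7], [13.8, 135.2]]
hub [[0.4784, -0.0066]] [[-0.1, 116.6]]
stop [[0.4565, 0.0209], [0.4971, 0.0242], [0.4998, -0.0339], [0.4602, -0.036]] [[-20.4, 145.3], [20.3, 146.2], [19.8, 88.1], [-19.9, 88.3]]
```

View pics/k.png

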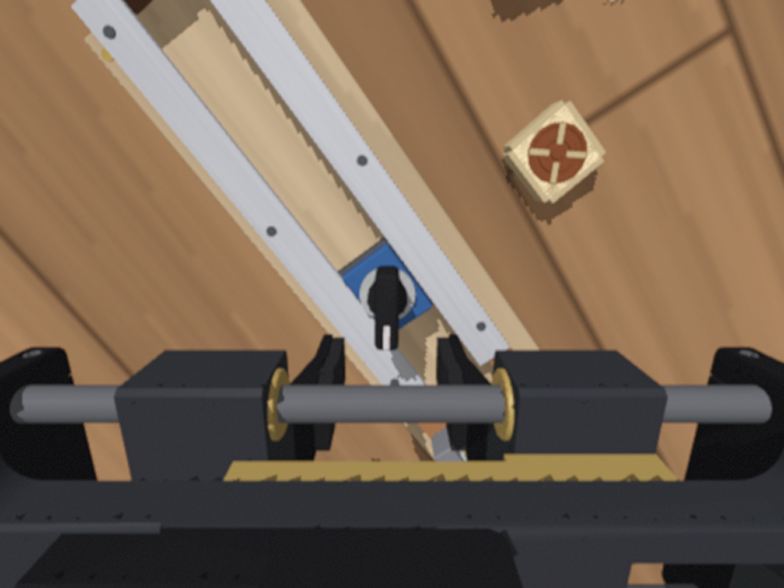

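```bash
python3 - <<'E'
from h import *
d=np.load("w4.npz"); K=d["K"]
im=cv2.imread("pics/w4.png"); h=cv2.cvtColor(im,cv2.COLOR_BGR2HSV)
c=lambda p:np.array(p)/1.4
for dz in(0,.031):
    T=d["T"].copy(); T[2,3]+=dz-DZ
    B=ray(K,T,c([[506,150],[566,102],[604,154],[551,200]]),.018)[:,:2]
    print(dz,"block sides",np.linalg.norm(np.diff(B,axis=0),axis=1).round(4),B.mean(0).round(4),"diag",np.linalg.norm(B[0]-B[2]).round(4),np.linalg.norm(B[1]-B[3]).round(4))
    S=ray(K,T,c([[110,32],[271,231],[362,160],[481,326]]),.0435)[:,:2]; print("screws",S.round(4).tolist(),np.linalg.norm(S[0]-S[1]),np.linalg.norm(S[2]-S[3]))
    k=ray(K,T,c([[387,270],[386,345]]),.092)[:,:2]; print("knob",k.round(4).tolist(),np.linalg.norm(k[0]-k[1]))
    l=ray(K,T,c([[483,365],[215,0]]),.0435)[:,:2]; l2=ray(K,T,c([[75,8],[395,385]]),.0435)[:,:2]; print("lip inner far start",l.round(4).tolist())
    b=ray(K,T,c([[384,240],[432,298],[340,272]]),.05)[:,:2]; print("stop",np.linalg.norm(b[0]-b[1]),np.linalg.norm(b[0]-b[2]))
# scene camera screws independent
E
```

```text
0 block sides [0.0471 0.0436 0.0443] [0.6218 0.0079] diag 0.0661 0.0625
screws [[0.4285, 0.2092], [0.4362, 0.0691], [0.5102, 0.0734], [0.5182, -0.062]] 0.14029811495387381 0.13567377853854345
knob [[0.4919, 0.016], [0.4674, -0.0207]] 0.04418977993714845
lip inner far start [[0.5048, -0.0887], [0.4889, 0.1888]]
stop 0.049847433072747666 0.03549833497118773
0.031 block sides [0.0521 0.0482 0.049 ] [0.6324 0.0025] diag 0.0732 0.0691
screws [[0.4175, 0.2268], [0.4262, 0.0704], [0.5089, 0.0752], [0.5177, -0.0761]] 0.15667405776601087 0.15150995737233752
knob [[0.4876, 0.01], [0.4596, -0.032]] 0.05050006853716548
lip inner far start [[0.5028, -0.1059], [0.485, 0.204]]
stop 0.05581171902254006 0.039745739650997196
```

The evidence agrees: the wrist-camera pose matches the scene in the reported frame (block at 0.619, 0.008), and the finger ends are 31 mm short of the reported TCP. I'll apply the offset to moves only and grip the knob.

```bash
sed -i 's/+\[0,0,DZ\]//' h.py; python3 -c "
from h import *
p=world(0,.1185);plan(*p,.061,-34)"
```

```text
rot [-0.1, 0.0, 1.1] pos [0.001, -0.0009, 0.0841] rows>= 3.0
```

>>> arm_command(delta_rot=[[0, 0, 1], [0, 0, 1], [0, 0, 1], [0, 0, 1], [0, 0, 1], [0, 0, 1], [0, 0, 1], [0, 0, 1], [0, 0, 1], [0, 0, 1], [0, 0, 1], [0, 0, 1]], delta_pos=[[0.001, -0.001, 0], [0.001, -0.001, 0], [0.001, -0.001, 0], [0.001, -0.001, 0], [0.001, -0.001, 0], [0.001, -0.001, 0], [0.001, -0.001, 0], [0.001, -0.001, 0.02], [0.001, -0.001, 0.04], [0.001, -0.001, 0.06], [0.001, -0.001, 0.075], [0.001, -0.001, 0.084]], gripper=[-1, -1, -1, -1, -1, -1, -1, -1, -1, -1, -1, -1])

```text
time: 10.07
position: [0.4785, -0.0047, 0.0297]
tool_rot: [0.883, 0.47, -0.001, -0.001]
ft_force: [-0.2, 0.3, -0.0]
grip_width: 0.0869
grip_force: 0.0
```

>>> arm_command(delta_rot=[[0, 0, 0], [0, 0, 0], [0, 0, 0], [0, 0, 0], [0, 0, 0], [0, 0, 0], [0, 0, 0], [0, 0, 0], [0, 0, 0], [0, 0, 0], [0, 0, 0], [0, 0, 0]], delta_pos=[[0, 0, 0], [0, 0, 0], [0, 0, 0], [0, 0, 0], [0, 0, 0], [0, 0, 0], [0, 0, 0], [0, 0, 0], [0, 0, 0], [0, 0, 0], [0, 0, 0], [0, 0, 0]], gripper=[1, 1, 1, 1, 1, 1, 1, 1, 1, 1, 1, 1], grip_force=40)

```text
time: 11.07
position: [0.4774, -0.0038, 0.031]
tool_rot: [0.883, 0.47, -0.001, -0.002]
ft_force: [-2.9, 4.5, 3.9]
grip_width: 0.0229
grip_force: 40.0
```

>>> arm_command(delta_rot=[[0, 0, 0], [0, 0, 0], [0, 0, 0], [0, 0, 0], [0, 0, 0], [0, 0, 0], [0, 0, 0], [0, 0, 0], [0, 0, 0], [0, 0, 0], [0, 0, 0], [0, 0, 0]], delta_pos=[[0, 0, 0], [0, 0, 0], [0, 0, -0.004], [0, 0, -0.008], [0, 0, -0.008], [0, 0, -0.008], [0, 0, -0.008], [0, 0, -0.008], [0, 0, -0.008], [0, 0, -0.008], [0, 0, -0.008], [0, 0, -0.008]], gripper=[-0.2, -0.2, -0.2, -0.2, 1, 1, 1, 1, 1, 1, 1, 1], grip_force=40)

```text
time: 12.07
position: [0.4774, -0.0039, 0.0389]
tool_rot: [0.883, 0.47, -0.001, -0.001]
ft_force: [-2.4, 4.7, 2.8]
grip_width: 0.0136
grip_force: 40.0
```

>>> arm_command(delta_rot=[[0, 0, -5], [0, 0, -10], [0, 0, -15], [0, 0, -20], [0, 0, -25], [0, 0, -30], [0, 0, -35], [0, 0, -40], [0, 0, -45], [0, 0, -50], [0, 0, -55], [0, 0, -60]], delta_pos=[[0, 0, 0], [0, 0, 0], [0, 0, 0], [0, 0, 0], [0, 0, 0], [0, 0, 0], [0, 0, 0], [0, 0, 0], [0, 0, 0], [0, 0, 0], [0, 0, 0], [0, 0, 0]], gripper=[1, 1, 1, 1, 1, 1, 1, 1, 1, 1, 1, 1])

```text
time: 13.07
position: [0.4765, -0.0041, 0.0389]
tool_rot: [0.528, 0.85, -0.001, -0.003]
ft_force: [-4.5, 0.6, 3.7]
grip_width: 0.0138
grip_force: 40.0
```

>>> arm_command(delta_rot=[[0, 0, -5], [0, 0, -10], [0, 0, -15], [0, 0, -20], [0, 0, -25], [0, 0, -30], [0, 0, -35], [0, 0, -40], [0, 0, -45], [0, 0, -50], [0, 0, -50], [0, 0, -50]], delta_pos=[[0, 0, 0], [0, 0, 0], [0, 0, 0], [0, 0, 0], [0, 0, 0], [0, 0, 0], [0, 0, 0], [0, 0, 0], [0, 0, 0], [0, 0, 0], [0, 0, 0], [0, 0, 0]], gripper=[1, 1, 1, 1, 1, 1, 1, 1, 1, 1, 1, 1])

```text
time: 14.07
position: [0.476, -0.0048, 0.0388]
tool_rot: [0.12, 0.993, -0.0, -0.003]
ft_force: [-5.3, -1.0, 2.9]
grip_width: 0.0135
grip_force: 40.0
```

```bash
python3 -c "
from h import *
o=status.get_obs();print(o['moment'],o['grip_width'],o['grip_force'])
p=world(0,.2085);plan(*p,.069,76)"
```

```text
[-0.20163204  0.90582021  0.08546079] 0.013462496874686206 39.990466833114624
rot [-0.1, -0.3, 0.2] pos [0.0241, 0.0867, 0.0009] rows>= 3.0
```

>>> arm_command(delta_rot=[[0, 0, 0], [0, 0, 0], [0, 0, 0], [0, 0, 0], [0, 0, 0], [0, 0, 0], [0, 0, 0], [0, 0, 0], [0, 0, 0], [0, 0, 0], [0, 0, 0], [0, 0, 0]], delta_pos=[[0.003, 0.0095, 0], [0.006, 0.019, 0], [0.009, 0.0285, 0], [0.012, 0.038, 0], [0.015, 0.0475, 0], [0.018, 0.057, 0], [0.021, 0.0665, 0], [0.024, 0.076, 0], [0.027, 0.0855, 0], [0.0296, 0.0954, 0], [0.0296, 0.0954, 0], [0.0296, 0.0954, 0]], gripper=[1, 1, 1, 1, 1, 1, 1, 1, 1, 1, 1, 1])

```text
time: 15.07
position: [0.4702, 0.0955, 0.0388]
tool_rot: [0.12, 0.993, -0.0, -0.003]
ft_force: [-5.5, -0.4, 3.7]
grip_width: 0.0139
grip_force: 40.0
```

>>> arm_command(delta_rot=[[0, 0, 0], [0, 0, 0], [0, 0, 0], [0, 0, 0], [0, 0, 0], [0, 0, 0], [0, 0, 0], [0, 0, 0], [0, 0, 0], [0, 0, 0]], delta_pos=[[0, 0, 0], [0, 0, 0], [0, 0, 0], [0, 0, 0], [0, 0, -0.03], [0, 0, -0.06], [0, 0, -0.1], [0, 0, -0.14], [0, 0, -0.14], [0, 0, -0.14]], gripper=[-0.4, -0.4, -0.4, -0.4, -0.4, -0.4, -0.4, -0.4, -0.4, -0.4])

```text
time: 15.9
position: [0.4759, 0.0946, 0.1816]
tool_rot: [0.121, 0.993, 0.0, 0.004]
ft_force: [-0.2, -0.1, -0.4]
grip_width: 0.0601
grip_force: 0.0
```

```bash
python3 - <<'E'
from h import *
im,K,T=shot("wrist","w5.png"); s,Ks,Ts=shot("scene","s5.png"); np.savez("w5.npz",K=K,T=T)
cv2.imwrite("pics/l.png",im)
# blocks re-measured from scene
h=cv2.cvtColor(s,cv2.COLOR_BGR2HSV); m=cv2.inRange(h,(12,40,150),(30,150,255)); m[:232]=0; m[310:]=0
m=cv2.morphologyEx(m,cv2.MORPH_CLOSE,np.ones((9,9))); n,l,st,ce=cv2.connectedComponentsWithStats(m)
for i in range(1,n):
    if 150<st[i,4]<400: print(st[i],ray(Ks,Ts,ce[i],.014).round(3))
E
```

```text
[319 232  67  22 287] [[0.513 0.175 0.014]]
[269 235  23  18 273] [[0.619 0.009 0.014]]
[300 264  24  23 333] [[0.664 0.136 0.014]]
[351 277  25  24 351] [[0.632 0.267 0.014]]
[434 283  24  26 209] [[0.544 0.45  0.014]]
```

View pics/l.png

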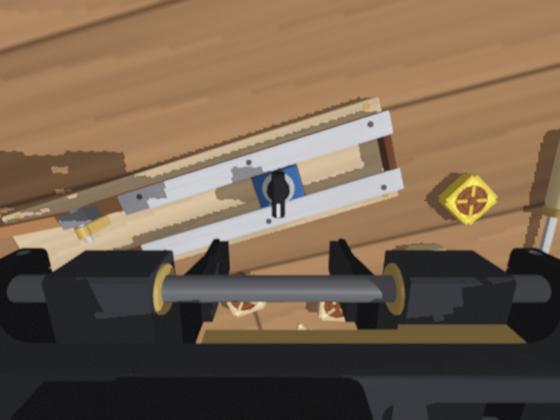

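The clamp is slackened and the stop drawn back to a face position of about y = 190. The knob at (278,190) lies across the jig. I'll go to the first block.

```bash
cat >> h.py <<'E'
def block(x,y,r=.045,dbg=None):
    im,K,T=shot("wrist",dbg); h=cv2.cvtColor(im,cv2.COLOR_BGR2HSV)
    g=[[x+a*r,y+b*r,.018] for a,b in((1,1),(1,-1),(-1,-1),(-1,1))]
    roi=np.zeros(im.shape[:2],np.uint8); cv2.fillPoly(roi,[proj(K,T,g).astype(np.int32)],255)
    m=cv2.inRange(h,(10,25,165),(35,125,255))&roi
    m=cv2.morphologyEx(m,cv2.MORPH_OPEN,np.ones((2,2)))
    n,l,s,ce=cv2.connectedComponentsWithStats(cv2.morphologyEx(m,cv2.MORPH_CLOSE,np.ones((5,5))))
    i=1+np.argmax(s[1:,4]); c=max(cv2.findContours((l==i).astype(np.uint8),0,1)[0],key=len)
    hull=np.zeros_like(m); cv2.fillConvexPoly(hull,cv2.convexHull(c),255)
    red=cv2.inRange(h,(0,90,40),(12,255,200))&cv2.erode(hull,np.ones((7,7)))
    v,u=np.nonzero(red); C=ray(K,T,[u.mean(),v.mean()],.018)[0]
    rc=cv2.minAreaRect((ray(K,T,c.reshape(-1,2),.016)[:,:2]*1000).astype(np.float32))
    print("centre(red)",C[:2].round(4),"n",len(u),"rect",np.round(rc[0],1),np.round(rc[1],1),"yaw mod90",round((rc[2]+45)%90-45,1))
E
python3 -c "
from h import *
plan(.595,.009,.18,97)"
```

```text
rot [-0.0, -0.1, -20.9] pos [-0.1392, -0.0538, 0.0295] rows>= 4.0
```

>>> arm_command(delta_rot=[[0, 0, -7], [0, 0, -14], [0, 0, -21], [0, 0, -21], [0, 0, -21], [0, 0, -21], [0, 0, -21], [0, 0, -21], [0, 0, -21]], delta_pos=[[-0.035, -0.014, 0], [-0.07, -0.028, 0], [-0.105, -0.042, 0.015], [-0.139, -0.054, 0.03], [-0.139, -0.054, 0.03], [-0.139, -0.054, 0.03], [-0.139, -0.054, 0.03], [-0.139, -0.054, 0.03], [-0.139, -0.054, 0.03]], gripper=[-1, -1, -1, -1, -1, -1, -1, -1, -1])

```text
time: 16.75
position: [0.5941, 0.01, 0.1492]
tool_rot: [-0.062, 0.998, 0.0, -0.001]
ft_force: [-1.0, -0.7, 1.1]
grip_width: 0.0866
grip_force: 0.0
```

```bash
python3 -c "
from h import *
block(.619,.009,.045,'m1.png')
plan(.619,.009,.006,97)"
```

```text
centre(red) [0.6212 0.0075] n 557 rect [628.9   9.4] [74.3 91.6] yaw mod90 0.1
rot [0.0, -0.0, 0.1] pos [-0.0242, -0.004, 0.1745] rows>= 5.0
```

```bash
python3 - <<'E'
from h import *
im,K,T=shot("wrist"); h=cv2.cvtColor(im,cv2.COLOR_BGR2HSV)
u,v=proj(K,T,[.621,.008,.018])[0].astype(int); print(u,v)
for d in range(-48,49,6): print(d,h[v+d,u],h[v,u+d], h[v+d,u+d])
E
```

```text
274 213
-48 [ 14 114 156] [ 15 114 168] [ 15 117 152]
-42 [ 14 113 153] [ 15 114 170] [ 14 116 150]
-36 [ 14 114 150] [ 15 113 169] [ 14 119 131]
-30 [ 14 118 112] [ 14 119 105] [ 15 116 154]
-24 [ 15 105 117] [ 14 119 105] [ 14 114 110]
-18 [ 20  70 211] [ 19  74 210] [ 20  75 198]
-12 [ 10 159 141] [ 10 162 140] [ 20  66 241]
-6 [ 10 164 140] [ 10 161 144] [ 19  83 193]
0 [ 10 165 141] [ 10 165 141] [ 10 165 141]
6 [ 10 164 140] [ 10 164 140] [ 20  73 206]
12 [ 10 163 142] [ 10 164 143] [ 18  85 199]
18 [ 20  75 204] [ 19  79 204] [ 19  77 205]
24 [ 14 121 116] [ 15 111 174] [ 15 110 171]
30 [ 13 118 117] [ 15 111 175] [ 15 113 172]
36 [ 14 117 124] [ 15 113 176] [ 15 114 166]
42 [ 14 116 138] [ 15 111 175] [ 15 113 172]
48 [ 14 114 155] [ 15 111 174] [ 15 111 175]
```

```bash
sed -i 's/(10,25,165),(35,125,255)/(16,25,150),(35,96,255)/; s/(0,90,40),(12,255,200)/(0,140,40),(12,255,220)/' h.py; python3 -c "
from h import *
block(.619,.009)
plan(.6205,.0085,.006,97)"
```

```text
centre(red) [0.6213 0.0079] n 526 rect [623.1   9. ] [52.2 51.3] yaw mod90 8.2
rot [-0.0, 0.0, 0.1] pos [-0.025, -0.0043, 0.1749] rows>= 5.0
```

>>> arm_command(delta_rot=[[0, 0, -1], [0, 0, -1], [0, 0, -1], [0, 0, -1], [0, 0, -1], [0, 0, -1], [0, 0, -1], [0, 0, -1], [0, 0, -1], [0, 0, -1], [0, 0, -1], [0, 0, -1]], delta_pos=[[-0.026, -0.005, 0.02], [-0.026, -0.005, 0.05], [-0.026, -0.005, 0.08], [-0.026, -0.005, 0.11], [-0.026, -0.005, 0.14], [-0.026, -0.005, 0.165], [-0.026, -0.005, 0.175], [-0.026, -0.005, 0.175], [-0.026, -0.005, 0.175], [-0.026, -0.005, 0.175], [-0.026, -0.005, 0.175], [-0.026, -0.005, 0.175]], gripper=[-1, -1, -1, -1, -1, -1, -1, -1, 1, 1, 1, 1], grip_force=20)

```text
time: 17.9
position: [0.6232, 0.0071, -0.024]
tool_rot: [-0.07, 0.998, -0.0, 0.002]
ft_force: [-0.1, 0.2, 0.4]
grip_width: 0.0679
grip_force: 0.0
```

>>> arm_command(delta_rot=[[0, 0, 0], [0, 0, 0], [0, 0, 0], [0, 0, 0], [0, 0, 0], [0, 0, 0], [0, 0, 0], [0, 0, 0], [0, 0, 0], [0, 0, 0], [0, 0, 0], [0, 0, 0]], delta_pos=[[0, 0, 0], [0, 0, 0], [0, 0, 0], [0, 0, 0], [0, 0, 0], [0, 0, -0.02], [0, 0, -0.05], [0, 0, -0.08], [0, 0, -0.08], [0, 0, -0.08], [0, 0, -0.08], [0, 0, -0.08]], gripper=[1, 1, 1, 1, 1, 1, 1, 1, 1, 1, 1, 1], grip_force=20)

```text
time: 18.9
position: [0.6204, 0.0074, 0.0526]
tool_rot: [-0.07, 0.998, 0.0, -0.002]
ft_force: [-0.2, -0.8, -1.0]
grip_width: 0.0497
grip_force: 20.0
```

```bash
python3 -c "
from h import *
plan(*world(0,-.08),.085,93.2); plan(*world(0,-.08),.024,93.2)"
```

```text
rot [0.0, -0.2, 4.9] pos [0.1592, -0.1898, -0.0011] rows>= 6.0
rot [0.0, -0.2, 4.9] pos [0.159, -0.1899, 0.0599] rows>= 7.0
```

>>> arm_command(delta_rot=[[0, 0, 1], [0, 0, 2], [0, 0, 4], [0, 0, 5], [0, 0, 5], [0, 0, 5], [0, 0, 5], [0, 0, 5], [0, 0, 5], [0, 0, 5], [0, 0, 5], [0, 0, 5]], delta_pos=[[0.02, -0.024, -0.01], [0.04, -0.048, -0.01], [0.06, -0.072, -0.01], [0.08, -0.096, -0.01], [0.1, -0.12, -0.01], [0.12, -0.144, 0], [0.14, -0.168, 0], [0.159, -0.19, 0], [0.159, -0.19, 0], [0.159, -0.19, 0], [0.159, -0.19, 0], [0.159, -0.19, 0]], gripper=[1, 1, 1, 1, 1, 1, 1, 1, 1, 1, 1, 1])

```text
time: 19.9
position: [0.4912, -0.2021, 0.0535]
tool_rot: [-0.027, 1.0, 0.0, -0.0]
ft_force: [0.4, 0.1, -0.6]
grip_width: 0.0496
grip_force: 20.0
```

```bash
python3 -c "
from h import *
im,K,T=shot('wrist','n.png'); s,Ks,Ts=shot('scene','n2.png')
u=cv2.resize(im,(500,375)); 
us,vs=proj(Ks,Ts,[*world(0,-.06),.04])[0].astype(int); b=cv2.resize(s[vs-40:vs+40,us-32:us+32],(300,375),interpolation=cv2.INTER_CUBIC)
cv2.imwrite('pics/n3.png',np.hstack([u,b])); print(proj(K,T,[[*world(x,y),.0385] for x,y in((-.027,-.02),(.027,-.02),(.038,-.132),(-.038,-.132))])*500/560)
plan(*world(0,-.08),.024,93.2); o=status.get_obs(); print(o['grip_width'])"
```

```text
[[321.26996748 169.41352112]
 [316.53827849 229.29277834]
 [190.18198356 240.75044199]
 [184.20448139 156.31852538]]
rot [0.0, -0.0, -0.0] pos [0.002, -0.0007, 0.0609] rows>= 2.0
0.0499727469822403
```

View pics/n3.png

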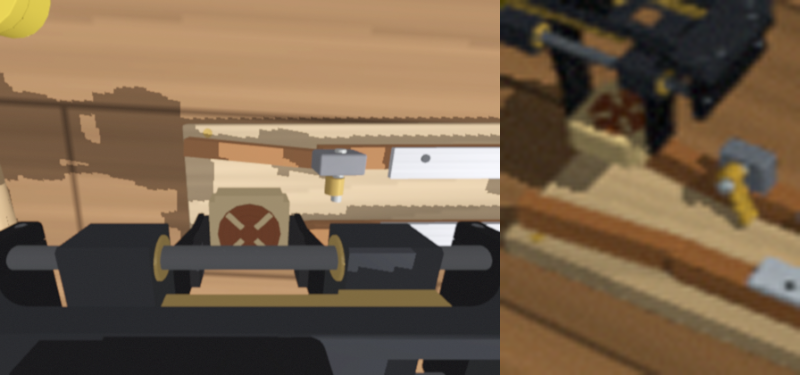

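Here the block hangs over the mouth, square to the jig and carved face up. The guides run where I predicted, and the catch hangs at (335,185). I'll set the block down and come round behind it.

>>> arm_command(delta_rot=[[0, 0, 0], [0, 0, 0], [0, 0, 0], [0, 0, 0], [0, 0, 0], [0, 0, 0], [0, 0, 0], [0, 0, 0], [0, 0, 0], [0, 0, 0], [0, 0, 0], [0, 0, 0]], delta_pos=[[0.001, -0.001, 0.02], [0.001, -0.001, 0.04], [0.001, -0.001, 0.055], [0.001, -0.001, 0.06], [0.001, -0.001, 0.06], [0.001, -0.001, 0.06], [0.001, -0.001, 0.06], [0.001, -0.001, 0.06], [0.001, -0.001, 0.06], [0.001, -0.001, 0.03], [0.001, -0.001, 0], [0.001, -0.001, 0]], gripper=[1, 1, 1, 1, 1, 1, -0.4, -0.4, -0.4, -0.4, -0.4, -0.4])

```text
time: 21.0
position: [0.4933, -0.2063, 0.0587]
tool_rot: [-0.027, 1.0, -0.003, 0.004]
ft_force: [-0.2, -0.7, 0.4]
grip_width: 0.0605
grip_force: 0.0
```

```bash
python3 -c "
from h import *
plan(*world(.007,-.13),.07,93.2);plan(*world(.007,-.13),.023,93.2)"
```

```text
rot [-0.3, 0.4, -0.1] pos [-0.0033, -0.0462, 0.02] rows>= 2.0
rot [-0.3, 0.4, -0.1] pos [-0.0029, -0.046, 0.067] rows>= 2.0
```

>>> arm_command(delta_rot=[[0, 0, 0], [0, 0, 0], [0, 0, 0], [0, 0, 0], [0, 0, 0], [0, 0, 0], [0, 0, 0], [0, 0, 0], [0, 0, 0], [0, 0, 0], [0, 0, 0], [0, 0, 0]], delta_pos=[[-0.005, -0.02, 0], [-0.005, -0.05, 0], [-0.005, -0.05, 0], [-0.005, -0.05, 0], [-0.005, -0.05, 0], [-0.005, -0.05, 0], [-0.005, -0.05, 0], [-0.005, -0.05, 0], [-0.005, -0.05, 0], [-0.005, -0.05, 0], [-0.005, -0.05, 0], [-0.005, -0.05, 0]], gripper=[1, 1, 1, 1, 1, 1, 1, 1, 1, 1, 1, 1])

```text
time: 22.0
position: [0.4979, -0.2538, 0.0542]
tool_rot: [-0.027, 1.0, 0.0, -0.0]
ft_force: [-0.2, 0.0, 0.3]
grip_width: 0.001
grip_force: 0.0
```

```bash
python3 -c "
from h import *
plan(*world(.007,-.13),.023,93.2); plan(*world(.007,.008),.023,93.2)
im,K,T=shot('wrist','o.png'); h=cv2.cvtColor(im,cv2.COLOR_BGR2HSV); m=cv2.inRange(h,(0,140,40),(12,255,220))
roi=np.zeros(m.shape,np.uint8); cv2.fillPoly(roi,[proj(K,T,[[*world(x,y),.036] for x,y in((-.024,-.13),(.024,-.13),(.024,-.03),(-.024,-.03))]).astype(np.int32)],255)
v,u=np.nonzero(m&roi); print(len(u),jig(ray(K,T,[u.mean(),v.mean()],.036)))"
```

```text
rot [0.0, -0.0, -0.1] pos [-0.0015, 0.0013, 0.0622] rows>= 2.0
rot [0.0, -0.0, -0.1] pos [-0.0012, 0.1393, 0.0622] rows>= 4.0
1314 [[  0.1 -81.3]]
```

>>> arm_command(delta_rot=[[0, 0, 0], [0, 0, 0], [0, 0, 0], [0, 0, 0], [0, 0, 0], [0, 0, 0], [0, 0, 0], [0, 0, 0], [0, 0, 0], [0, 0, 0], [0, 0, 0], [0, 0, 0]], delta_pos=[[-0.001, 0, 0.03], [-0.001, 0, 0.055], [-0.001, 0, 0.061], [-0.001, 0, 0.061], [-0.001, 0.01, 0.061], [-0.001, 0.02, 0.061], [-0.001, 0.03, 0.061], [-0.001, 0.04, 0.061], [-0.001, 0.05, 0.061], [-0.001, 0.06, 0.061], [-0.001, 0.07, 0.061], [-0.001, 0.08, 0.061]], gripper=[1, 1, 1, 1, 1, 1, 1, 1, 1, 1, 1, 1])

```text
time: 23.05
position: [0.4947, -0.1729, -0.0066]
tool_rot: [-0.027, 1.0, -0.0, 0.0]
ft_force: [-0.6, -0.4, -0.8]
grip_width: 0.0004
grip_force: 0.2
```

>>> arm_command(delta_rot=[[0, 0, 0], [0, 0, 0], [0, 0, 0], [0, 0, 0], [0, 0, 0], [0, 0, 0], [0, 0, 0], [0, 0, 0]], delta_pos=[[0, 0.01, 0], [0, 0.02, 0], [0, 0.03, 0], [0, 0.04, 0], [0, 0.05, 0], [0, 0.054, 0], [0, 0.054, 0], [0, 0.054, 0]], gripper=[1, 1, 1, 1, 1, 1, 1, 1])

```text
time: 23.72
position: [0.4917, -0.1198, -0.0069]
tool_rot: [-0.027, 1.0, 0.0, -0.0]
ft_force: [-1.0, -0.3, 0.7]
grip_width: 0.0003
grip_force: 0.0
```

```bash
cat >> h.py <<'E'
def inrow(y0,y1,fn=None):
    im,K,T=shot('wrist',fn); h=cv2.cvtColor(im,cv2.COLOR_BGR2HSV); m=cv2.inRange(h,(0,140,40),(12,255,220))
    roi=np.zeros(m.shape,np.uint8); cv2.fillPoly(roi,[proj(K,T,[[*world(x,y),.036] for x,y in((-.019,y0),(.019,y0),(.019,y1),(-.019,y1))]).astype(np.int32)],255)
    n,l,s,ce=cv2.connectedComponentsWithStats(cv2.morphologyEx(m&roi,cv2.MORPH_CLOSE,np.ones((7,7))))
    for i in range(1,n):
        if s[i,4]>150:
            P=jig(ray(K,T,ce[i],.036))[0]; print("rosette at jig",P,s[i])
E
python3 -c "
from h import *
o=status.get_obs();print(jig(o['position']),o['position'][2]+DZ)
inrow(-.03,.14,'p.png')"
```

```text
[[6.9 2.9]] 0.02411764439282213
rosette at jig [-8.4 38.6] [ 309  218   69   32 1588]
```

>>> arm_command(delta_rot=[[0, 0, 0], [0, 0, 0], [0, 0, 0], [0, 0, 0], [0, 0, 0]], delta_pos=[[0, 0.006, 0], [0, 0.012, 0], [0, 0.013, 0], [0, 0.013, 0], [0, 0.013, 0]], gripper=[1, 1, 1, 1, 1])

```text
time: 24.18
position: [0.4909, -0.1069, -0.0069]
tool_rot: [-0.027, 1.0, 0.0, -0.0]
ft_force: [-0.1, 0.6, 0.2]
grip_width: 0.0004
grip_force: 0.0
```

```bash
python3 -c "
from h import *
print(jig(status.get_obs()['position']))
inrow(-.03,.14,'q.png')
s,Ks,Ts=shot('scene','q2.png'); us,vs=proj(Ks,Ts,[*world(0,0),.04])[0].astype(int); b=cv2.resize(s[vs-40:vs+40,us-50:us+50],(500,400),interpolation=cv2.INTER_CUBIC); cv2.imwrite('pics/q3.png',b)"
```

```text
[[ 6.8 15.7]]
rosette at jig [-8.2 50. ] [ 307  222   69   28 1572]
```

```bash
python3 -c "
from h import *
plan(.640,.136,.18,74)"
```

```text
rot [-0.0, 0.0, 19.1] pos [-0.1618, 0.2349, -0.1559] rows>= 8.0
```

>>> arm_command(delta_rot=[[0, 0, 0], [0, 0, 0], [0, 0, 0], [0, 0, 0], [0, 0, 7], [0, 0, 14], [0, 0, 19], [0, 0, 19], [0, 0, 19], [0, 0, 19], [0, 0, 19], [0, 0, 19]], delta_pos=[[0, -0.003, -0.02], [0, -0.003, -0.06], [0, -0.003, -0.1], [0, -0.003, -0.14], [-0.02, 0.03, -0.156], [-0.04, 0.06, -0.156], [-0.062, 0.09, -0.156], [-0.083, 0.12, -0.156], [-0.104, 0.15, -0.156], [-0.125, 0.18, -0.156], [-0.145, 0.21, -0.156], [-0.162, 0.235, -0.156]], gripper=[1, 1, 1, 1, -1, -1, -1, -1, -1, -1, -1, -1])

```text
time: 25.28
position: [0.641, 0.1385, 0.149]
tool_rot: [0.138, 0.99, 0.0, 0.0]
ft_force: [0.1, 0.1, -0.0]
grip_width: 0.0458
grip_force: 0.0
```

>>> arm_command(delta_rot=[[0, 0, 0], [0, 0, 0], [0, 0, 0], [0, 0, 0]], delta_pos=[[0, 0, 0], [0, 0, 0], [0, 0, 0], [0, 0, 0]], gripper=[-1, -1, -1, -1])

```text
time: 25.62
position: [0.6392, 0.1351, 0.1489]
tool_rot: [0.139, 0.99, -0.0, -0.001]
ft_force: [-0.3, 0.1, 0.1]
grip_width: 0.0723
grip_force: 0.0
```

```bash
python3 - <<'E'
from h import *
block(.664,.136)
plan(.664,.136,.006,74)
s,Ks,Ts=shot('scene','r.png')
for f in("s5","r"):
    im=cv2.imread(f"pics/{f}.png"); h=cv2.cvtColor(im,cv2.COLOR_BGR2HSV); m=cv2.inRange(h,(18,120,90),(32,255,255)); us,vs=proj(Ks,Ts,[*world(-.018,0),.04])[0].astype(int)
    roi=np.zeros_like(m); roi[vs-16:vs+16,us-16:us+16]=255; v,u=np.nonzero(m&roi); print(f,us,vs,len(u),u.mean(),v.mean(),np.ptp(u),np.ptp(v))
E
```

```text
centre(red) [0.6654 0.1336] n 527 rect [667.7 134.3] [51.7 51.7] yaw mod90 -16.0
rot [-0.0, -0.1, -0.0] pos [-0.0236, 0.008, 0.174] rows>= 5.0
s5 270 185 53 268.6792452830189 183.26415094339623 8 12
r 270 185 55 268.76363636363635 183.3090909090909 14 12
```

>>> arm_command(delta_rot=[[0, 0, 0], [0, 0, 0], [0, 0, 0], [0, 0, 0], [0, 0, 0], [0, 0, 0], [0, 0, 0], [0, 0, 0], [0, 0, 0], [0, 0, 0], [0, 0, 0], [0, 0, 0]], delta_pos=[[-0.0256, 0.0065, 0.01], [-0.0256, 0.0065, 0.03], [-0.0256, 0.0065, 0.06], [-0.0256, 0.0065, 0.09], [-0.0256, 0.0065, 0.12], [-0.0256, 0.0065, 0.15], [-0.0256, 0.0065, 0.165], [-0.0256, 0.0065, 0.174], [-0.0256, 0.0065, 0.174], [-0.0256, 0.0065, 0.174], [-0.0256, 0.0065, 0.174], [-0.0256, 0.0065, 0.174]], gripper=[-1, -1, -1, -1, -1, -1, -1, -1, -1, 1, 1, 1], grip_force=20)

```text
time: 26.72
position: [0.6682, 0.1355, -0.0227]
tool_rot: [0.139, 0.99, 0.0, 0.002]
ft_force: [-0.3, 0.3, 0.6]
grip_width: 0.0746
grip_force: 0.0
```

>>> arm_command(delta_rot=[[0, 0, 0], [0, 0, 0], [0, 0, 0], [0, 0, 0], [0, 0, 0], [0, 0, 0], [0, 0, 0], [0, 0, 0], [0, 0, 0], [0, 0, 0], [0, 0, 0], [0, 0, 0]], delta_pos=[[0, 0, 0], [0, 0, 0], [0, 0, 0], [0, 0, 0], [0, 0, 0], [0, 0, 0], [0, 0, -0.02], [0, 0, -0.05], [0, 0, -0.08], [0, 0, -0.08], [0, 0, -0.08], [0, 0, -0.08]], gripper=[1, 1, 1, 1, 1, 1, 1, 1, 1, 1, 1, 1], grip_force=20)

```text
time: 27.72
position: [0.6657, 0.1355, 0.0545]
tool_rot: [0.139, 0.99, -0.0, -0.001]
ft_force: [0.0, -0.1, -0.7]
grip_width: 0.0497
grip_force: 20.0
```

```bash
python3 -c "
from h import *
plan(*world(0,-.08),.09,93.2)"
```

```text
rot [-0.0, -0.1, -19.1] pos [0.0766, -0.3737, -0.0042] rows>= 10.0
```

>>> arm_command(delta_rot=[[0, 0, -2], [0, 0, -4], [0, 0, -6], [0, 0, -8], [0, 0, -10], [0, 0, -12], [0, 0, -14], [0, 0, -16], [0, 0, -18], [0, 0, -19], [0, 0, -19], [0, 0, -19]], delta_pos=[[0.007, -0.034, -0.004], [0.014, -0.068, -0.004], [0.021, -0.102, -0.004], [0.028, -0.136, -0.004], [0.035, -0.17, -0.004], [0.042, -0.204, -0.004], [0.049, -0.238, -0.004], [0.056, -0.272, -0.004], [0.063, -0.306, -0.004], [0.07, -0.34, -0.004], [0.0766, -0.3737, -0.004], [0.0766, -0.3737, -0.004]], gripper=[1, 1, 1, 1, 1, 1, 1, 1, 1, 1, 1, 1])

```text
time: 28.72
position: [0.4873, -0.2073, 0.0575]
tool_rot: [-0.024, 1.0, 0.0, -0.002]
ft_force: [0.2, -0.0, -0.2]
grip_width: 0.0496
grip_force: 20.0
```

>>> arm_command(delta_rot=[[0, 0, 0], [0, 0, 0], [0, 0, 0], [0, 0, 0]], delta_pos=[[0, 0, 0], [0, 0, 0], [0, 0, 0], [0, 0, 0]], gripper=[1, 1, 1, 1])

```text
time: 29.05
position: [0.4905, -0.2013, 0.0587]
tool_rot: [-0.028, 1.0, 0.0, -0.0]
ft_force: [0.1, -0.4, -1.0]
grip_width: 0.0497
grip_force: 20.0
```

```bash
python3 -c "
from h import *
plan(*world(0,-.08),.024,93.2); print(status.get_obs()['grip_width'])"
```

```text
rot [0.0, -0.0, -0.0] pos [0.001, -0.0016, 0.0657] rows>= 2.0
0.049668404015903334
```

>>> arm_command(delta_rot=[[0, 0, 0], [0, 0, 0], [0, 0, 0], [0, 0, 0], [0, 0, 0], [0, 0, 0], [0, 0, 0], [0, 0, 0], [0, 0, 0], [0, 0, 0], [0, 0, 0], [0, 0, 0]], delta_pos=[[0.001, -0.002, 0.02], [0.001, -0.002, 0.04], [0.001, -0.002, 0.06], [0.001, -0.002, 0.065], [0.001, -0.002, 0.065], [0.001, -0.002, 0.065], [0.001, -0.002, 0.065], [0.001, -0.002, 0.065], [0.001, -0.002, 0.065], [0.001, -0.002, 0.035], [0.001, -0.002, 0.005], [0.001, -0.002, 0.005]], gripper=[1, 1, 1, 1, 1, 1, -0.4, -0.4, -0.4, -0.4, -0.4, -0.4])

```text
time: 30.05
position: [0.4925, -0.2069, 0.0586]
tool_rot: [-0.027, 1.0, -0.003, 0.004]
ft_force: [0.9, -0.2, 0.5]
grip_width: 0.0607
grip_force: 0.0
```

>>> arm_command(delta_rot=[[0, 0, 0], [0, 0, 0], [0, 0, 0], [0, 0, 0], [0, 0, 0], [0, 0, 0], [0, 0, 0], [0, 0, 0], [0, 0, 0], [0, 0, 0], [0, 0, 0]], delta_pos=[[-0.007, -0.02, 0], [-0.007, -0.05, 0], [-0.007, -0.05, 0], [-0.007, -0.05, 0], [-0.007, -0.05, 0], [-0.007, -0.05, 0], [-0.007, -0.05, 0], [-0.007, -0.05, 0], [-0.007, -0.05, 0], [-0.007, -0.05, 0], [-0.007, -0.05, 0]], gripper=[1, 1, 1, 1, 1, 1, 1, 1, 1, 1, 1])

```text
time: 30.97
position: [0.4991, -0.2542, 0.0542]
tool_rot: [-0.027, 1.0, 0.0, -0.0]
ft_force: [0.4, -0.0, 0.1]
grip_width: 0.0016
grip_force: 0.0
```

```bash
python3 -c "
from h import *
plan(*world(.007,-.13),.023,93.2); inrow(-.13,-.03)"
```

```text
rot [0.0, -0.0, -0.1] pos [-0.0002, 0.0018, 0.0622] rows>= 2.0
rosette at jig [ -1.1 -81.2] [ 321  192   50   48 1757]
```

>>> arm_command(delta_rot=[[0, 0, 0], [0, 0, 0], [0, 0, 0], [0, 0, 0], [0, 0, 0], [0, 0, 0], [0, 0, 0], [0, 0, 0], [0, 0, 0], [0, 0, 0], [0, 0, 0], [0, 0, 0]], delta_pos=[[0, 0, 0.03], [0, 0, 0.055], [0, 0, 0.061], [0, 0, 0.061], [0, 0.01, 0.061], [0, 0.02, 0.061], [0, 0.03, 0.061], [0, 0.04, 0.061], [0, 0.05, 0.061], [0, 0.06, 0.061], [0, 0.07, 0.061], [0, 0.08, 0.061]], gripper=[1, 1, 1, 1, 1, 1, 1, 1, 1, 1, 1, 1])

```text
time: 32.02
position: [0.495, -0.1735, -0.0066]
tool_rot: [-0.027, 1.0, -0.0, 0.0]
ft_force: [-0.4, 0.4, 0.3]
grip_width: 0.0004
grip_force: 0.2
```

>>> arm_command(delta_rot=[[0, 0, 0], [0, 0, 0], [0, 0, 0], [0, 0, 0], [0, 0, 0], [0, 0, 0], [0, 0, 0], [0, 0, 0], [0, 0, 0], [0, 0, 0]], delta_pos=[[0, 0.01, 0], [0, 0.02, 0], [0, 0.03, 0], [0, 0.04, 0], [0, 0.05, 0], [0, 0.06, 0], [0, 0.067, 0], [0, 0.068, 0], [0, 0.068, 0], [0, 0.068, 0]], gripper=[1, 1, 1, 1, 1, 1, 1, 1, 1, 1])

```text
time: 32.85
position: [0.4913, -0.1067, -0.0069]
tool_rot: [-0.027, 1.0, -0.0, 0.0]
ft_force: [0.5, -0.6, -0.6]
grip_width: 0.0003
grip_force: 0.0
```

```bash
python3 -c "
from h import *
print(jig(status.get_obs()['position'])); inrow(-.03,.14)
plan(.608,.267,.18,80)"
```

```text
[[ 7.2 16. ]]
rosette at jig [-8.1 51.3] [ 309  221   69   29 1653]
rosette at jig [ -1.1 101.3] [ 398  221   70   54 2509]
rot [-0.0, 0.0, 13.1] pos [-0.1365, 0.3671, -0.1559] rows>= 11.0
```

>>> arm_command(delta_rot=[[0, 0, 0], [0, 0, 0], [0, 0, 0], [0, 0, 0], [0, 0, 6], [0, 0, 13], [0, 0, 13], [0, 0, 13], [0, 0, 13], [0, 0, 13], [0, 0, 13], [0, 0, 13]], delta_pos=[[0, -0.003, -0.02], [0, -0.003, -0.06], [0, -0.003, -0.1], [0, -0.003, -0.14], [-0.014, 0.035, -0.156], [-0.028, 0.07, -0.156], [-0.042, 0.105, -0.156], [-0.056, 0.14, -0.156], [-0.07, 0.175, -0.156], [-0.084, 0.21, -0.156], [-0.098, 0.245, -0.156], [-0.112, 0.28, -0.156]], gripper=[1, 1, 1, 1, -1, -1, -1, -1, -1, -1, -1, -1])

```text
time: 33.9
position: [0.5883, 0.1803, 0.1491]
tool_rot: [0.087, 0.996, -0.0, -0.0]
ft_force: [0.4, -0.3, 0.3]
grip_width: 0.0457
grip_force: 0.0
```

```bash
python3 -c "
from h import *
plan(.608,.267,.18,80)"
```

```text
rot [-0.0, -0.0, 0.0] pos [-0.0044, 0.0888, 0.0001] rows>= 3.0
```

>>> arm_command(delta_rot=[[0, 0, 0], [0, 0, 0], [0, 0, 0], [0, 0, 0], [0, 0, 0], [0, 0, 0], [0, 0, 0]], delta_pos=[[-0.001, 0.03, 0], [-0.003, 0.06, 0], [-0.004, 0.089, 0], [-0.004, 0.089, 0], [-0.004, 0.089, 0], [-0.004, 0.089, 0], [-0.004, 0.089, 0]], gripper=[-1, -1, -1, -1, -1, -1, -1])

```text
time: 34.48
position: [0.6069, 0.2644, 0.1489]
tool_rot: [0.087, 0.996, -0.0, -0.001]
ft_force: [-0.2, 0.3, 0.2]
grip_width: 0.0852
grip_force: 0.0
```

```bash
python3 -c "
from h import *
block(.632,.267); plan(.632,.267,.006,80)"
```

```text
centre(red) [0.6343 0.2649] n 520 rect [636.5 265.7] [51.8 51.8] yaw mod90 -10.0
rot [-0.0, -0.0, -0.0] pos [-0.0242, 0.0071, 0.174] rows>= 5.0
```

>>> arm_command(delta_rot=[[0, 0, 0], [0, 0, 0], [0, 0, 0], [0, 0, 0], [0, 0, 0], [0, 0, 0], [0, 0, 0], [0, 0, 0], [0, 0, 0], [0, 0, 0], [0, 0, 0], [0, 0, 0]], delta_pos=[[-0.027, 0.006, 0.01], [-0.027, 0.006, 0.03], [-0.027, 0.006, 0.06], [-0.027, 0.006, 0.09], [-0.027, 0.006, 0.12], [-0.027, 0.006, 0.15], [-0.027, 0.006, 0.165], [-0.027, 0.006, 0.174], [-0.027, 0.006, 0.174], [-0.027, 0.006, 0.174], [-0.027, 0.006, 0.174], [-0.027, 0.006, 0.174]], gripper=[-1, -1, -1, -1, -1, -1, -1, -1, -1, 1, 1, 1], grip_force=20)

```text
time: 35.53
position: [0.6366, 0.2676, -0.0226]
tool_rot: [0.086, 0.996, 0.001, 0.002]
ft_force: [-0.1, 0.7, -0.0]
grip_width: 0.0743
grip_force: 0.0
```

>>> arm_command(delta_rot=[[0, 0, 0], [0, 0, 0], [0, 0, 0], [0, 0, 0], [0, 0, 0], [0, 0, 0], [0, 0, 0], [0, 0, 0], [0, 0, 0], [0, 0, 0], [0, 0, 0], [0, 0, 0]], delta_pos=[[0, 0, 0], [0, 0, 0], [0, 0, 0], [0, 0, 0], [0, 0, 0], [0, 0, 0], [0, 0, -0.02], [0, 0, -0.05], [0, 0, -0.08], [0, 0, -0.11], [0, 0, -0.13], [0, 0, -0.13]], gripper=[1, 1, 1, 1, 1, 1, 1, 1, 1, 1, 1, 1], grip_force=20)

```text
time: 36.53
position: [0.6386, 0.2682, 0.1106]
tool_rot: [0.086, 0.996, 0.002, 0.005]
ft_force: [1.3, -0.6, -0.5]
grip_width: 0.0497
grip_force: 20.0
```

```bash
python3 -c "
from h import *
plan(*world(.05,-.02),.14,93.2); plan(*world(0,-.08),.09,93.2); print(status.get_obs()['grip_width'])"
```

```text
rot [0.2, 0.6, -13.1] pos [0.0307, -0.42, -0.0004] rows>= 11.0
rot [0.2, 0.6, -13.1] pos [0.0662, -0.49, 0.0489] rows>= 12.0
0.04970956980715036
```

>>> arm_command(delta_rot=[[0, 0, -1], [0, 0, -2], [0, 0, -4], [0, 0, -5], [0, 0, -6], [0, 0, -8], [0, 0, -9], [0, 0, -10], [0, 0, -12], [0, 0, -13], [0, 0, -13], [0, 0, -13]], delta_pos=[[0.005, -0.037, 0], [0.01, -0.074, 0], [0.015, -0.111, 0], [0.02, -0.148, 0], [0.025, -0.185, 0], [0.03, -0.222, 0], [0.035, -0.259, 0], [0.04, -0.296, 0], [0.045, -0.333, 0], [0.05, -0.37, 0.01], [0.055, -0.407, 0.02], [0.06, -0.444, 0.03]], gripper=[1, 1, 1, 1, 1, 1, 1, 1, 1, 1, 1, 1])

```text
time: 37.53
position: [0.498, -0.1611, 0.0741]
tool_rot: [-0.027, 1.0, 0.0, -0.0]
ft_force: [0.6, -0.1, -0.6]
grip_width: 0.0497
grip_force: 20.0
```

```bash
python3 -c "
from h import *
plan(*world(0,-.08),.09,93.2); print(status.get_obs()['grip_width'])"
```

```text
rot [0.0, -0.0, -0.1] pos [0.0108, -0.0413, 0.015] rows>= 2.0
0.04970271621395119
```

>>> arm_command(delta_rot=[[0, 0, 0], [0, 0, 0], [0, 0, 0], [0, 0, 0], [0, 0, 0], [0, 0, 0]], delta_pos=[[0.005, -0.02, 0.007], [0.011, -0.041, 0.015], [0.011, -0.041, 0.015], [0.011, -0.041, 0.015], [0.011, -0.041, 0.015], [0.011, -0.041, 0.015]], gripper=[1, 1, 1, 1, 1, 1])

```text
time: 38.03
position: [0.4904, -0.2001, 0.06]
tool_rot: [-0.027, 1.0, 0.0, -0.0]
ft_force: [-0.1, -0.2, -0.1]
grip_width: 0.0496
grip_force: 20.0
```

```bash
python3 -c "
from h import *
plan(*world(0,-.08),.024,93.2); print(status.get_obs()['grip_width'])"
```

```text
rot [0.0, -0.0, -0.1] pos [0.001, -0.0028, 0.067] rows>= 2.0
0.04960101080777953
```

>>> arm_command(delta_rot=[[0, 0, 0], [0, 0, 0], [0, 0, 0], [0, 0, 0], [0, 0, 0], [0, 0, 0], [0, 0, 0], [0, 0, 0], [0, 0, 0], [0, 0, 0], [0, 0, 0], [0, 0, 0]], delta_pos=[[0.001, -0.003, 0.02], [0.001, -0.003, 0.04], [0.001, -0.003, 0.06], [0.001, -0.003, 0.066], [0.001, -0.003, 0.066], [0.001, -0.003, 0.066], [0.001, -0.003, 0.066], [0.001, -0.003, 0.066], [0.001, -0.003, 0.066], [0.001, -0.003, 0.036], [0.001, -0.003, 0.006], [0.001, -0.003, 0.006]], gripper=[1, 1, 1, 1, 1, 1, -0.4, -0.4, -0.4, -0.4, -0.4, -0.4])

```text
time: 39.03
position: [0.4928, -0.2064, 0.0587]
tool_rot: [-0.027, 1.0, -0.003, 0.004]
ft_force: [0.5, 0.0, 1.0]
grip_width: 0.0611
grip_force: 0.0
```

>>> arm_command(delta_rot=[[0, 0, 0], [0, 0, 0], [0, 0, 0], [0, 0, 0], [0, 0, 0], [0, 0, 0], [0, 0, 0], [0, 0, 0], [0, 0, 0], [0, 0, 0], [0, 0, 0]], delta_pos=[[-0.007, -0.02, 0], [-0.007, -0.05, 0], [-0.007, -0.05, 0], [-0.007, -0.05, 0], [-0.007, -0.05, 0], [-0.007, -0.05, 0], [-0.007, -0.05, 0], [-0.007, -0.05, 0], [-0.007, -0.05, 0], [-0.007, -0.05, 0], [-0.007, -0.05, 0]], gripper=[1, 1, 1, 1, 1, 1, 1, 1, 1, 1, 1])

```text
time: 39.95
position: [0.4993, -0.2537, 0.0542]
tool_rot: [-0.027, 1.0, 0.0, -0.0]
ft_force: [-0.5, -0.4, -0.1]
grip_width: 0.0016
grip_force: 0.0
```

```bash
python3 -c "
from h import *
plan(*world(.007,-.13),.023,93.2); inrow(-.13,-.03)"
```

```text
rot [0.0, -0.0, -0.1] pos [0.0, 0.0013, 0.0622] rows>= 2.0
rosette at jig [ -0.1 -80.9] [ 320  193   50   47 1741]
```

>>> arm_command(delta_rot=[[0, 0, 0], [0, 0, 0], [0, 0, 0], [0, 0, 0], [0, 0, 0], [0, 0, 0], [0, 0, 0], [0, 0, 0], [0, 0, 0], [0, 0, 0], [0, 0, 0], [0, 0, 0]], delta_pos=[[0, 0, 0.03], [0, 0, 0.055], [0, 0, 0.061], [0, 0, 0.061], [0, 0.01, 0.061], [0, 0.02, 0.061], [0, 0.03, 0.061], [0, 0.04, 0.061], [0, 0.05, 0.061], [0, 0.06, 0.061], [0, 0.07, 0.061], [0, 0.08, 0.061]], gripper=[1, 1, 1, 1, 1, 1, 1, 1, 1, 1, 1, 1])

```text
time: 41.0
position: [0.4952, -0.173, -0.0066]
tool_rot: [-0.027, 1.0, -0.0, 0.0]
ft_force: [-0.0, 1.3, 0.2]
grip_width: 0.0005
grip_force: 0.2
```

>>> arm_command(delta_rot=[[0, 0, 0], [0, 0, 0], [0, 0, 0], [0, 0, 0], [0, 0, 0], [0, 0, 0], [0, 0, 0], [0, 0, 0], [0, 0, 0], [0, 0, 0]], delta_pos=[[0, 0.01, 0], [0, 0.02, 0], [0, 0.03, 0], [0, 0.04, 0], [0, 0.05, 0], [0, 0.06, 0], [0, 0.067, 0], [0, 0.068, 0], [0, 0.068, 0], [0, 0.068, 0]], gripper=[1, 1, 1, 1, 1, 1, 1, 1, 1, 1])

```text
time: 41.83
position: [0.4914, -0.1061, -0.0069]
tool_rot: [-0.027, 1.0, 0.0, -0.0]
ft_force: [-0.5, 0.1, 0.9]
grip_width: 0.0002
grip_force: 0.0
```

```bash
python3 -c "
from h import *
print(jig(status.get_obs()['position'])); inrow(-.03,.19)
plan(*world(0,.16),.2,76)"
```

```text
[[ 7.3 16.5]]
rosette at jig [-7.8 51.8] [ 309  221   69   29 1627]
rosette at jig [ -1.  101.9] [ 398  221   70   54 2499]
rosette at jig [ -6.7 164.7] [514 221  46  34 700]
rot [-0.0, 0.0, 17.1] pos [0.0077, 0.1437, -0.1759] rows>= 6.0
```

>>> arm_command(delta_rot=[[0, 0, 0], [0, 0, 0], [0, 0, 0], [0, 0, 0], [0, 0, 0], [0, 0, 7], [0, 0, 14], [0, 0, 17], [0, 0, 17], [0, 0, 17], [0, 0, 17], [0, 0, 17]], delta_pos=[[0, -0.003, -0.02], [0, -0.003, -0.06], [0, -0.003, -0.1], [0, -0.003, -0.14], [0, 0.02, -0.176], [0.003, 0.06, -0.176], [0.006, 0.1, -0.176], [0.008, 0.144, -0.176], [0.008, 0.144, -0.176], [0.008, 0.144, -0.176], [0.008, 0.144, -0.176], [0.008, 0.144, -0.176]], gripper=[1, 1, 1, 1, -1, -1, -1, -1, -1, -1, -1, -1])

```text
time: 42.88
position: [0.4763, 0.0359, 0.1691]
tool_rot: [0.122, 0.993, -0.0, 0.0]
ft_force: [0.9, 0.5, 0.2]
grip_width: 0.0459
grip_force: 0.0
```

```bash
python3 -c "
from h import *
im,K,T=shot('wrist','t.png'); cv2.imwrite('pics/t2.png',cv2.resize(im,(800,600),interpolation=cv2.INTER_CUBIC)); np.savez('t.npz',K=K,T=T)"
```

```text
(no output)
```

View pics/t2.png

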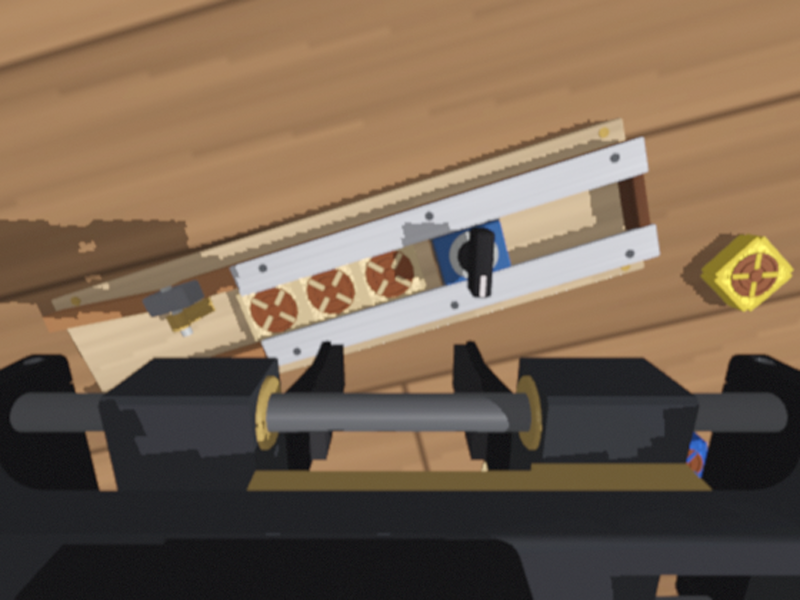

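All three rosettes stand in the channel at (273,310), (330,292) and (389,273), with the catch hanging behind them at (188,320). The stop is at (470,250) with a gap in front of it.

```bash
python3 -c "
from h import *
d=np.load('t.npz');K,T=d['K'],d['T']; P=ray(K,T,np.array([[482,230],[481,297]])*.7,.092); print(jig(P),P[:,:2],np.degrees(np.arctan2(*(P[0]-P[1])[1::-1])))
print('stop face',jig(ray(K,T,np.array([[432,240],[448,287],[498,220]])*.7,.05)))
plan(*world(0,.2185),.0695,76)"
```

```text
[[-23.7 223.3]
 [ 20.  211.8]] [[0.4488465  0.09861008]
 [0.49319108 0.08955245]] 168.45581113027313
stop face [[-19.9 192. ]
 [ 19.  193.9]
 [-19.8 242.9]]
rot [-0.0, 0.0, -0.0] pos [0.0179, 0.0569, 0.1305] rows>= 4.0
```

>>> arm_command(delta_rot=[[0, 0, -2], [0, 0, -2], [0, 0, -2], [0, 0, -2], [0, 0, -2], [0, 0, -2], [0, 0, -2], [0, 0, -2], [0, 0, -2], [0, 0, -2], [0, 0, -2], [0, 0, -2]], delta_pos=[[0.009, 0.03, 0], [0.018, 0.057, 0], [0.018, 0.057, 0], [0.018, 0.057, 0.03], [0.018, 0.057, 0.06], [0.018, 0.057, 0.09], [0.018, 0.057, 0.115], [0.018, 0.057, 0.13], [0.018, 0.057, 0.13], [0.018, 0.057, 0.13], [0.018, 0.057, 0.13], [0.018, 0.057, 0.13]], gripper=[-1, -1, -1, -1, -1, -1, -1, -1, -1, 1, 1, 1], grip_force=40)

```text
time: 43.93
position: [0.4732, 0.0963, 0.0403]
tool_rot: [0.104, 0.995, 0.0, 0.001]
ft_force: [0.2, -0.2, -0.0]
grip_width: 0.0743
grip_force: 0.0
```

>>> arm_command(delta_rot=[[0, 0, 0], [0, 0, 0], [0, 0, 0], [0, 0, 0], [0, 0, 0], [0, 0, 0], [0, 0, 0], [0, 0, 0], [0, 0, 0], [0, 0, 0], [0, 0, 0], [0, 0, 0]], delta_pos=[[0, 0, 0], [0, 0, 0], [0, 0, 0], [0, 0, 0], [0, 0, 0], [0, 0, 0], [0, 0, 0], [0, 0, 0], [0, 0, 0], [0, 0, 0], [0, 0, 0], [0, 0, 0]], gripper=[1, 1, 1, 1, 1, 1, 1, 1, 1, 1, 1, 1], grip_force=40)

```text
time: 44.93
position: [0.4715, 0.0968, 0.0391]
tool_rot: [0.104, 0.995, -0.0, -0.0]
ft_force: [-1.5, -0.4, 0.6]
grip_width: 0.0139
grip_force: 39.8
```

```bash
python3 -c "
from h import *
o=status.get_obs(); print(o['grip_width'],o['ft_force'],jig(o['position'])); y=jig(o['position'])[0,1]/1000
plan(*world(0,y-.030),.07,78);plan(*world(0,y-.042),.07,78)"
```

```text
0.013928357584005888 [-1.52138133 -0.366087    0.61957701] [[ -1.2 220.2]]
rot [-0.0, -0.0, 0.1] pos [-0.009, -0.0287, 0.0001] rows>= 1.0
rot [-0.0, -0.0, 0.1] pos [-0.0121, -0.0403, 0.0001] rows>= 2.0
```

>>> arm_command(delta_rot=[[0, 0, 0], [0, 0, 0], [0, 0, 0], [0, 0, 0], [0, 0, 0], [0, 0, 0], [0, 0, 0], [0, 0, 0], [0, 0, 0], [0, 0, 0], [0, 0, 0], [0, 0, 0]], delta_pos=[[-0.001, -0.004, 0], [-0.002, -0.008, 0], [-0.003, -0.012, 0], [-0.004, -0.016, 0], [-0.005, -0.02, 0], [-0.006, -0.024, 0], [-0.007, -0.028, 0], [-0.008, -0.032, 0], [-0.009, -0.034, 0], [-0.0095, -0.036, 0], [-0.0095, -0.036, 0], [-0.0095, -0.036, 0]], gripper=[1, 1, 1, 1, 1, 1, 1, 1, 1, 1, 1, 1])

```text
time: 45.93
position: [0.4737, 0.0592, 0.0391]
tool_rot: [0.104, 0.995, -0.0, -0.0]
ft_force: [-0.2, -0.5, -2.2]
grip_width: 0.0138
grip_force: 39.8
```

>>> arm_command(delta_rot=[[0, 0, 0], [0, 0, 0], [0, 0, 0], [0, 0, 0], [0, 0, 0]], delta_pos=[[0, -0.001, 0], [0, -0.002, 0], [-0.0005, -0.003, 0], [-0.0005, -0.003, 0], [-0.0005, -0.003, 0]], gripper=[1, 1, 1, 1, 1])

```text
time: 46.35
position: [0.4738, 0.0566, 0.0391]
tool_rot: [0.104, 0.995, -0.0, 0.0]
ft_force: [0.8, 1.6, -3.1]
grip_width: 0.0134
grip_force: 39.8
```

```bash
python3 -c "
from h import *
o=status.get_obs(); print(o['ft_force'],jig(o['position']))"
```

```text
[ 0.78280727  1.60737321 -3.09134466] [[ -1.1 180. ]]
```

>>> arm_command(delta_rot=[[0, 0, 0], [0, 0, 0], [0, 0, 0], [0, 0, 0], [0, 0, 0]], delta_pos=[[0, -0.0005, 0], [0, -0.001, 0], [-0.0003, -0.0015, 0], [-0.0003, -0.0015, 0], [-0.0003, -0.0015, 0]], gripper=[1, 1, 1, 1, 1])

```text
time: 46.77
position: [0.4739, 0.055, 0.0391]
tool_rot: [0.104, 0.995, -0.0, 0.0]
ft_force: [1.8, 0.1, -4.8]
grip_width: 0.0138
grip_force: 39.8
```

>>> arm_command(delta_rot=[[0, 0, 0], [0, 0, 0], [0, 0, 0], [0, 0, 0], [0, 0, 0]], delta_pos=[[0, -0.0005, 0], [0, -0.001, 0], [-0.0003, -0.0015, 0], [-0.0003, -0.0015, 0], [-0.0003, -0.0015, 0]], gripper=[1, 1, 1, 1, 1])

```text
time: 47.18
position: [0.474, 0.0542, 0.0392]
tool_rot: [0.104, 0.995, 0.001, 0.0]
ft_force: [3.0, 4.8, -5.5]
grip_width: 0.014
grip_force: 39.8
```

The stop is snug on the row: about 5 N, with the face at roughly y = 150 mm. Tightening now.

>>> arm_command(delta_rot=[[0, 0, 5], [0, 0, 10], [0, 0, 15], [0, 0, 20], [0, 0, 25], [0, 0, 30], [0, 0, 35], [0, 0, 40], [0, 0, 45], [0, 0, 50], [0, 0, 55], [0, 0, 60]], delta_pos=[[0, 0, 0], [0, 0, 0], [0, 0, 0], [0, 0, 0], [0, 0, 0], [0, 0, 0], [0, 0, 0], [0, 0, 0], [0, 0, 0], [0, 0, 0], [0, 0, 0], [0, 0, 0]], gripper=[1, 1, 1, 1, 1, 1, 1, 1, 1, 1, 1, 1])

```text
time: 48.18
position: [0.4736, 0.0539, 0.0391]
tool_rot: [0.589, 0.808, 0.0, -0.0]
ft_force: [2.1, 3.3, -4.8]
grip_width: 0.0134
grip_force: 39.9
```

>>> arm_command(delta_rot=[[0, 0, 5], [0, 0, 10], [0, 0, 15], [0, 0, 20], [0, 0, 25], [0, 0, 30], [0, 0, 35], [0, 0, 40], [0, 0, 45], [0, 0, 50], [0, 0, 55], [0, 0, 55]], delta_pos=[[0, 0, 0], [0, 0, 0], [0, 0, 0], [0, 0, 0], [0, 0, 0], [0, 0, 0], [0, 0, 0], [0, 0, 0], [0, 0, 0], [0, 0, 0], [0, 0, 0], [0, 0, 0]], gripper=[1, 1, 1, 1, 1, 1, 1, 1, 1, 1, 1, 1])

```text
time: 49.18
position: [0.4732, 0.0539, 0.0392]
tool_rot: [0.895, 0.446, -0.0, -0.0]
ft_force: [1.6, 3.8, -2.7]
grip_width: 0.0136
grip_force: 39.8
```

```bash
python3 -c "
from h import *
o=status.get_obs(); print(o['moment'],o['grip_width'],jig(o['position'])); print(R.from_quat(o['tool_rot']).as_matrix()[:,1], np.array(o['q']).round(2))"
```

```text
[ 0.5321395  -0.16824294 -0.02697533] 0.013637793910775546 [[ -1.9 177.2]]
[ 0.79845777 -0.60205027 -0.00081899] [-0.12  0.59  1.93  0.    0.62  0.52]
```

>>> arm_command(delta_rot=[[0, 0, 3], [0, 0, 6], [0, 0, 6], [0, 0, 6]], delta_pos=[[0, 0, 0], [0, 0, 0], [0, 0, 0], [0, 0, 0]], gripper=[1, 1, 1, 1])

```text
time: 49.52
position: [0.4732, 0.0539, 0.0392]
tool_rot: [0.916, 0.4, -0.0, -0.0]
ft_force: [0.5, 3.8, -1.8]
grip_width: 0.0136
grip_force: 39.8
```

>>> arm_command(delta_rot=[[0, 0, 0], [0, 0, 0], [0, 0, 0], [0, 0, 0], [0, 0, 0], [0, 0, 0], [0, 0, -7], [0, 0, -14], [0, 0, -21], [0, 0, -28], [0, 0, -28], [0, 0, -28]], delta_pos=[[0, 0, 0], [0, 0, 0], [0, 0, 0], [0, 0, 0], [0, 0, -0.03], [0, 0, -0.06], [0, 0, -0.1], [0, 0, -0.14], [0, 0, -0.14], [0, 0, -0.14], [0, 0, -0.14], [0, 0, -0.14]], gripper=[-0.4, -0.4, -0.4, -0.4, -0.4, -0.4, -0.4, -0.4, -0.4, -0.4, -0.4, -0.4])

```text
time: 50.52
position: [0.4732, 0.0534, 0.1792]
tool_rot: [0.794, 0.608, -0.0, 0.0]
ft_force: [0.3, -0.3, 0.3]
grip_width: 0.0607
grip_force: 0.0
```

```bash
python3 -c "
from h import *
im,K,T=shot('wrist','x.png'); cv2.imwrite('pics/x2.png',cv2.resize(im,(800,600),interpolation=cv2.INTER_CUBIC)); np.savez('x.npz',K=K,T=T)
inrow(0,.15)"
```

```text
rosette at jig [ -1.7 124.7] [277 216  30  28 632]
rosette at jig [-1.2 76. ] [289 252  30  22 499]
```

View pics/x2.png

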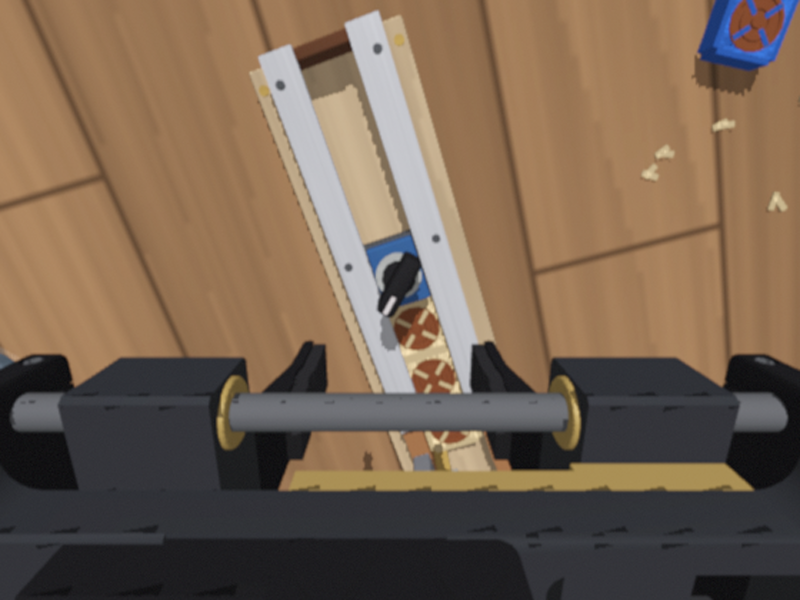

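The row is tight against the stop with the knob turned, and the catch hangs behind the last block. I'll check the knob angle and the stop face.

```bash
python3 -c "
from h import *
d=np.load('x.npz');K,T=d['K'],d['T']; P=jig(ray(K,T,np.array([[411,262],[387,308]])*.7,.092)); e=P[0]-P[1]; print(P,np.linalg.norm(e),'theta',np.pi-np.arctan2(e[1],e[0]))
print(jig(ray(K,T,np.array([[365,245],[412,235],[430,297]])*.7,.05)))
s,Ks,Ts=shot('scene','y.png'); h=cv2.cvtColor(s,cv2.COLOR_BGR2HSV); m=cv2.inRange(h,(18,120,90),(32,255,255)); us,vs=proj(Ks,Ts,[*world(-.018,0),.04])[0].astype(int)
r=np.zeros_like(m); r[vs-16:vs+16,us-16:us+16]=255; v,u=np.nonzero(m&r); print(len(u),u.mean(),v.mean(),np.ptp(v))"
```

```text
[[ 13.5 192.3]
 [-12.8 166. ]] 37.193816690412405 theta 2.356194490192345
[[-17.9 207.8]
 [ 19.3 203.7]
 [ 17.9 151.5]]
32 271.625 187.03125 17
```

>>> arm_command(delta_rot=[[0, 0, 0], [0, 0, 0], [0, 0, 0], [0, 0, 0], [0, 0, 0], [0, 0, 0], [0, 0, 0], [0, 0, 0]], delta_pos=[[-0.03, 0, 0], [-0.06, 0, 0], [-0.09, 0, 0], [-0.12, 0, 0], [-0.15, 0, 0], [-0.15, 0, 0], [-0.15, 0, 0], [-0.15, 0, 0]], gripper=[-0.4, -0.4, -0.4, -0.4, -0.4, -0.4, -0.4, -0.4])

```text
time: 51.33
position: [0.4347, -0.091, 0.1788]
tool_rot: [0.793, 0.609, -0.0, -0.001]
ft_force: [-0.2, 1.3, -0.1]
grip_width: 0.0608
grip_force: 0.0
```

```bash
python3 -c "
from h import *
print(status.get_obs()['position'])
s,Ks,Ts=shot('scene','z.png'); us,vs=proj(Ks,Ts,[*world(-.018,0),.04])[0].astype(int)
for f in('s5','r','z'):
  h=cv2.cvtColor(cv2.imread('pics/%s.png'%f),cv2.COLOR_BGR2HSV)
  for lo in(90,40):
    m=cv2.inRange(h,(16,110,lo),(34,255,255)); r=np.zeros_like(m); r[vs-12:vs+12,us-12:us+12]=255; v,u=np.nonzero(m&r); print(f,lo,len(u),u.mean(),v.mean(),u.min(),u.max(),v.min(),v.max())"
```

```text
[ 0.43469786 -0.09096655  0.17875073]
s5 90 70 268.4714285714286 184.72857142857143 259 277 177 196
s5 40 105 270.1714285714286 182.57142857142858 258 281 173 196
r 90 95 270.42105263157896 185.02105263157895 259 281 173 196
r 40 105 269.76190476190476 184.73333333333332 258 281 173 196
z 90 96 270.7083333333333 185.01041666666666 260 281 173 196
z 40 103 270.1747572815534 184.7766990291262 258 281 173 196
```

```bash
python3 -c "
from h import *
print(robot.hand_in())"
```

```text
the job is handed in; nothing more can be done
None
```

I loaded all three rosette blocks into the jig, slid the stop snug against the row, tightened the clamp to about 2.36 rad and handed the job in at about 51 s. My last pictures showed the row resting on the catch without gaps, but hand-in returned no verdict.

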